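# Punch the gauge marks on a tensile bar

### The arm

A 6-joint arm with a two-finger parallel gripper is mounted at the origin on the work surface. World frame = base frame: x ahead of the robot, y to its left, z up, the work surface at z = 0. Lengths are in mm, angles in rad, forces in N, time in s.
With the tool pointing down it reaches from about 200 to 875 mm from the base axis. Payload 3.4 kg.
Tool frame: the origin (TCP) lies midway between the tips of the shut fingers; the grasp point (between the pads) lies 19 mm behind it; z points along the fingers, y is the direction in which the jaws open and shut (so a half turn about z gives the same grasp; the last joint's range is limited). The gripper opens to 94 mm and grips with 3 to 60 N. Pads are 16 mm wide; open, the fingers measure 119 mm over their backs; the gripper's body (75 mm by 177 mm) begins 78 mm behind the grasp point.
Start: joints at [0.992, 0.276, 1.505, -0, 1.361, -0.121], TCP at [254.16, 515.821, 173.393] pointing down, gripper open.
Joint ranges: [-2.89, 2.89], [-0.75, 2.08], [0.22, 2.7], [-1.18, 4.32], [0.11, 2.71], [-2.7, 2.7]. Speed limits (rad/s): [2.57, 2.57, 3.14, 3.14, 3.14, 3.14].

### API

Orientations are given as a 3x3 rotation matrix whose columns are the frame's x, y, z axes.
In Python, from station import r gives the robot as it stands.
- The arm moves only by the shell command python3 -m jog 'ROWS' [FORCE]. ROWS is JSON, a list of rows, each a list of 3 entries, a list of its own where there are three numbers: the opening, from -1 (shut) to 1 (fully open), so that 0 is half open, then the shift along the tool's x, y, z in mm, then the turn, a rotation vector about the tool's x, y, z in degrees. A call has 1 to 10 rows; each row shifts and turns the commanded pose from where the row before left it, along the tool's axes as they then stand; what a row does not reach is not made up. A row lasts 1/8 s, in which the tool goes at most 62.5 mm and 10.7 degrees, less where a joint would pass 70% of its speed; a pose out of reach is approached as far as the arm can. A call with a gripper value outside its range is refused whole. The fingers move at their own pace and stop on an object; FORCE is the grip in N (left out, the last holds). Time passes only in rows, so rows that do not move let the fingers close. It gives the time, the measured TCP pose, the force and the opening at its end, in the units of the state.
- r.get_obs(): the state, without advancing time (a new reading comes with each control period).
- r.get_image(name): name is "scene" or "top" or "wrist"; returns (picture, depth): 480x640x3 uint8, red, green, blue; 480x640 float32, mm along the optical axis (not along the pixel's ray), 0 where there is no reading.
- r.get_calibration(name): a dict with "mtx" (3x3 intrinsics, pixels), "dist_coeffs" ([k1, k2, p1, p2, k3] as OpenCV has them; the pictures are not rectified), "R" (3x3) and "t" (3): a world point X has camera coordinates R X + t; the wrist camera has in their place "tool_from_camera" (4x4, takes a point from camera to tool coordinates, whose origin is the TCP and whose axes are the flange's). Camera axes: x right, y down, z forward; pixel columns grow to the right and rows downward; lengths in mm; the calibration is good to about 2 mm. A picture is of the moment at which its call begins: read the wrist's pose just before it. get_calibration takes no time and is no camera call.
- r.finish_job(): hands the job in, once; it reports no verdict.
The state is a dict: "time": time; "q": joint angles; "dq": joint speeds; "tau": joint torques, N m; "tool_pos": TCP position; "tcp_rot": TCP orientation; "wrist_force": force on the tool from outside, world axes, zero at the start; "ft_torque": the same for the moment, N m; "finger_gap": finger opening in mm.
Only numpy, scipy, OpenCV 4.12 (cv2) and the standard library are available. Lean on these libraries where they do the work, as an engineer would, in place of code of your own. Each camera call takes 0.05 s, during which the arm holds its last target.

### The job

Slide the flat tensile bar along the marking block until its end is fully home against the stop. Then take the two-point gauge punch, set it down gently on the bar with one point either side of the middle of the narrow waist and both on its centre line, press it squarely so that each point bears with about 8 N for a second, and lift it straight off without dragging the points or shifting the bar. Stand the punch back upright in its rest and leave the other things on the bench as they are.

Things in the scene. Friction and masses are not known exactly. Their poses are not given: they have to be found in the camera images.
- block: marking block, fixed ground steel, 245 long, 60 wide, 25 mm high. Origin: on the bench under where the bar's middle lies when home. x: along the block towards the stop; z up. Flat top at z = 25 mm, x = -130..115 mm. Four dark lugs 40 x 12 mm, 5 mm above the top, at x = -95..-55 and 55..95 mm, leave a groove 23 mm wide, open at the -x end. Dark lines across the top at x = -25 and 25 mm show where the dots belong
- block_stop (a point): the stop at the block's +x end, a dark steel cross piece 46 mm wide, 12 mm thick, rising 10 mm above the block's top. The point: middle of the face that the bar comes against, at the level of the block's top (x = 100 mm in the block's frame); same axes as the block
- bar_mid (a point): flat aluminium tensile bar (dog-bone) lying loose in the block's groove: 200 long, 6 mm thick, about 55 g, ends 20 mm wide, waist 57 long and 12.5 mm wide. The point: middle of its upper face, 31 mm above the bench, 100 mm from either end; x along the bar towards the stop, z up. It starts 12 to 25 mm short of the stop, slides freely, and can be pushed at its -x end; home = end touching the stop
- punch_grip (a point): two-point gauge punch, steel, about 300 g: upright square shank 20 x 20 x 70 mm on a foot 64 x 20 x 16 mm with two conical points, 10 mm long and 50 mm apart, under it. The point: middle of the shank, 35 mm from both its ends, 51 mm above the foot's underside, 61 mm above the tips. x: along the foot, through both points (a half turn is the same); z up the shank. It starts upright in its rest; grip either pair of flats
- punch_mid (a point): the place midway between the two tips of the punch, at tip level, 61 mm below punch_grip along its z; same axes
- point_a: the hardened point of the punch at +25 mm along the punch's x; origin at its tip. Dots come out right with 6 to 10 N on each point for at least half a second; more than 14 N on a point ruins the bar. Bar and block are rigid: a millimetre decides, so go by force, not by measured height. Keep the points off the steel block
- point_b: the other point of the punch, at -25 mm along the punch's x; origin at its tip
- stand_seat (a point): the punch's rest: fixed black plastic, plate 120 x 64 mm, walls up to 24 mm above the bench round an oblong recess 69.6 x 25 mm (long side along x, z up). The point: middle of the recess, on the ledges that carry the punch's foot, 16 mm above the bench; the walls rise 8 mm above the ledges, and between the ledges is room for the points, which hang 10 mm below them
- rack: bystander: fixed grey tray 225 x 105 x 22 mm (long side along x) with three spare bars; origin under its middle. Rest and tray may change sides
- tin: bystander: small round aluminium sample tin with lid, 63 mm across, 40 mm high; origin under its middle; it stands between the robot and the block
- beaker: bystander: glass beaker, 70 mm across, 95 mm high; origin under its middle
- hammer: bystander: small hammer lying on the bench, 260 mm long along its x, head at +x; origin at bench level, half-way along
- brush: bystander: sieve brush lying on the bench, 180 mm long; origin at bench level, half-way along
- caliper: bystander: vernier caliper lying on the bench beyond the block, 210 mm long, 8 mm thick; origin at bench level, half-way along the beam
Not all that is in view belongs to the job. What is meant by the part that bears bar_mid is not black or orange, and is the larger of those in its own colour.

How it is judged:
By the outcome, as a careful person would: the job done as asked, in the order asked, and still so for the second after the job is handed in, with the robot touching nothing.
It also fails if it takes over 72 s, if anything falls off the work surface, if the arm or the gripper's body presses on something with over 40 N, if the wrist force passes 120 N, or if a joint passes its speed limit or range.

## Working session

There is one attempt and no reset: what is moved stays moved. The work goes in short steps, Python scripts to look and compute and a shell command to move; the robot and the scene stay as the last step left them, time stands still between calls to the robot, and variables do not carry over. Pictures are saved under pics/ and viewed, and the job is handed in when it is done.

```bash
ls; mkdir -p pics
python3 - <<'E'
from station import r
import cv2,json
for n in ["scene","top","wrist"]:
    o=r.get_obs()
    im,d=r.get_image(n)
    cv2.imwrite(f"pics/{n}0.png",im[:,:,::-1])
    import numpy as np
    np.savez(f"{n}0.npz",im=im,d=d,p=o["tool_pos"],R=o["tcp_rot"])
    print(n,r.get_calibration(n))
print(r.get_obs())
E
```

```text
pics
scene {'mtx': array([[469.45917844,   0.        , 316.92000896],
       [  0.        , 469.45917844, 238.83456808],
       [  0.        ,   0.        ,   1.        ]]), 'dist_coeffs': array([-0.06132954,  0.        ,  0.        ,  0.        ,  0.        ]), 'R': array([[ 0.72423381,  0.68943363,  0.01290969],
       [ 0.46815216, -0.47786469, -0.74328924],
       [-0.50627951,  0.5443589 , -0.6688456 ]]), 't': array([-393.70303341, -115.22531943, 1292.52904029])}
top {'mtx': array([[595.52849043,   0.        , 325.94211749],
       [  0.        , 595.52849043, 238.71246768],
       [  0.        ,   0.        ,   1.        ]]), 'dist_coeffs': array([0.06980351, 0.        , 0.        , 0.        , 0.        ]), 'R': array([[-0.01071537, -0.99993859,  0.00282759],
       [-0.99121766,  0.01024909, -0.13184273],
       [ 0.13180565, -0.0042155 , -0.99126661]]), 't': array([  98.32305413,  449.17766707, 1325.30552165])}
wrist {'mtx': array([[368.22575179,   0.        , 319.05859559],
       [  0.        , 368.22575179, 236.05835539],
       [  0.        ,   0.        ,   1.        ]]
[... 524 characters left out ...]
0,  1.07587761e-05,
        1.36071712e+00, -1.20990987e-01]), 'dq': array([-0.00205793, -0.00208733, -0.00354176, -0.00110498,  0.00107953,
        0.00039426]), 'tau': array([ 8.49682283e-05, -4.04929018e+01, -2.37431431e+01,  7.02523417e-02,
        3.15294508e-02, -1.08653919e-04]), 'tool_pos': array([253.89321664, 515.40564113, 172.72295546]), 'tcp_rot': array([[-8.97017034e-01,  4.41995325e-01, -7.56596903e-04],
       [ 4.41995938e-01,  8.97016329e-01, -1.13857792e-03],
       [ 1.75433657e-04, -1.35573655e-03, -9.99999066e-01]]), 'wrist_force': array([ 0.01434711, -0.21113066, -0.93953709]), 'ft_torque': array([-0.00969011,  0.02769181,  0.02383871]), 'finger_gap': 94.18665302566001}
```

View pics/scene0.png

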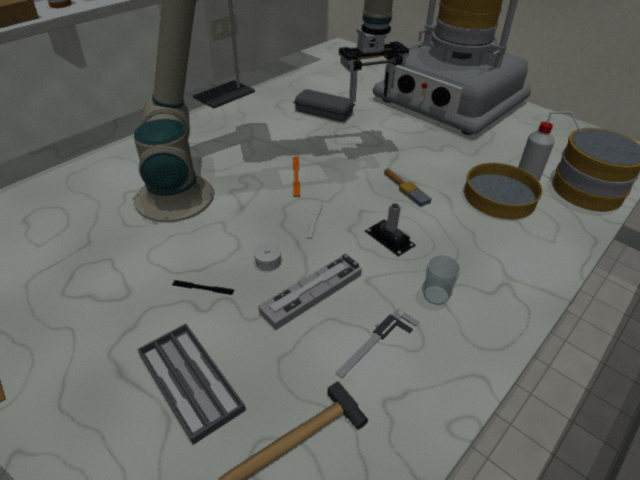

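View pics/top0.png

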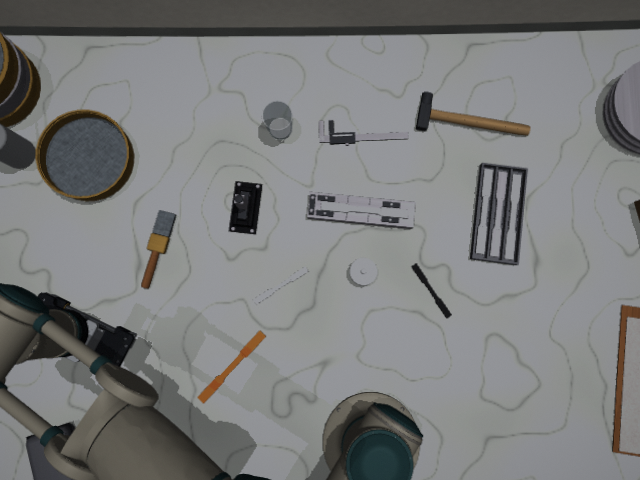

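View pics/wrist0.png

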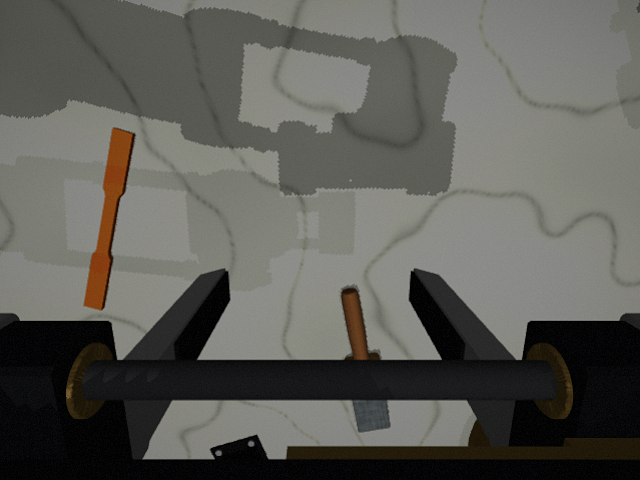

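The top picture shows the block at about (360,210) with the stop at its left end. The punch in its rest is at (245,207), the tin at (362,272), the beaker at (278,122), and the decoy bars at (282,286), (431,290) and (232,367). I'll enlarge both views.

```bash
cat > h.py <<'E'
import numpy as np, cv2
from station import r
def cam(n,p=None,R=None):
    c=r.get_calibration(n)
    if n!="wrist": return c["mtx"],c["dist_coeffs"],np.array(c["R"]),np.array(c["t"])
    T=c["tool_from_camera"]; Rw=R@T[:3,:3]; tw=R@T[:3,3]+p   # world from cam
    return c["mtx"],c["dist_coeffs"],Rw.T,-Rw.T@tw
def ray(C,uv):
    K,D,R,t=C
    q=cv2.undistortPoints(np.array([[uv]],float),K,D)[0,0]
    d=R.T@np.array([q[0],q[1],1]); return -R.T@t,d
def onz(C,uv,z):
    o,d=ray(C,uv); return o+d*(z-o[2])/d[2]
def tri(obs):
    A=np.zeros((3,3));b=np.zeros(3);L=[]
    for C,uv in obs:
        o,d=ray(C,uv);d=d/np.linalg.norm(d);P=np.eye(3)-np.outer(d,d);A+=P;b+=P@o;L.append((o,d))
    X=np.linalg.solve(A,b)
    return X,[np.linalg.norm(np.cross(X-o,d)) for o,d in L]
def proj(C,X):
    K,D,R,t=C
    return cv2.projectPoints(np.array(X,float).reshape(-1,3),cv2.Rodrigues(R)[0],t,K,D)[0].reshape(-1,2)
def snap(tag,n="wrist"):
    o=r.get_obs(); im,d=r.get_image(n)
    np.savez(f"{tag}.npz",im=im,d=d,p=o["tool_pos"],R=o["tcp_rot"]); cv2.imwrite(f"pics/{tag}.png",im[:,:,::-1]); return o
def load(tag,n="wrist"):
    z=np.load(f"{tag}.npz"); return z["im"],z["d"],cam(n,z["p"],z["R"])
def crop(tag,x0,y0,x1,y1,s,out):
    im=np.load(f"{tag}.npz")["im"][y0:y1,x0:x1,::-1]
    im=cv2.resize(im,None,fx=s,fy=s,interpolation=cv2.INTER_CUBIC)
    im=np.clip((im/255.)**0.7*255,0,255).astype(np.uint8)
    cv2.imwrite(f"pics/{out}.png",im)
E
python3 - <<'E'
from h import *
crop("top0",220,165,420,240,4,"topc")
crop("scene0",240,190,420,330,4,"scenec")
C=cam("top")
for nm,uv,z in [("stopend",(310,206),30),("farend",(413,214),28),("stand",(245,207),10),("tin",(362,272),40),("beaker",(276,125),0),("wbar",(282,286),0)]:
    print(nm,onz(C,uv,z).round(1))
E
```

```text
stopend [526.1 129.3  30. ]
farend [ 505.4 -106.2   28. ]
stand [529.  280.5  10. ]
tin [372.7  13.7  40. ]
beaker [728.1 209.3   0. ]
wbar [345.5 195.6   0. ]
```

View pics/topc.png

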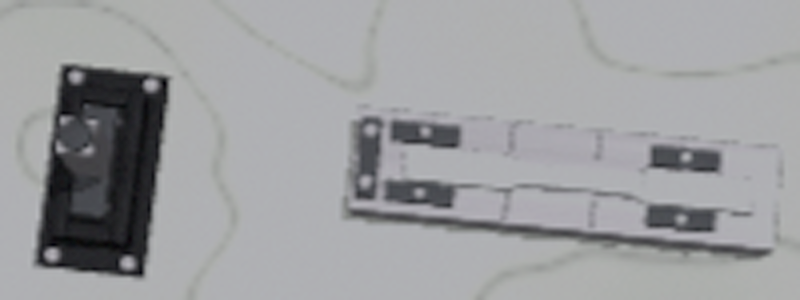

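View pics/scenec.png

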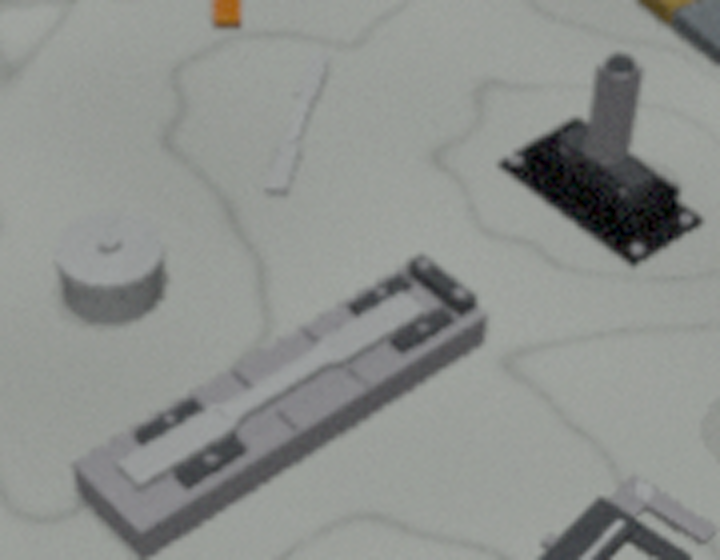

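```bash
python3 -m jog '[[-1,[0,0,0],[0,0,10.6]],[-1,[0,0,0],[0,0,10.6]],[-1,[0,0,0],[0,0,10.6]],[-1,[0,0,0],[0,0,10.6]],[-1,[0,0,0],[0,0,10.6]],[-1,[0,0,0],[0,0,10.6]],[-1,[-39,39,-4],[0,0,0]],[-1,[-39,39,-4],[0,0,0]],[-1,[-39,39,-4],[0,0,0]],[-1,[-39,39,-4],[0,0,0]]]'
python3 -m jog '[[-1,[-39,39,-4],[0,0,0]],[-1,[-39,39,-4],[0,0,0]],[-1,[-39,39,-4],[0,0,0]],[-1,[0,0,0],[0,0,0]],[-1,[0,0,0],[0,0,0]]]'
python3 - <<'E'
from h import *
o=snap("w1"); print(o["tool_pos"].round(1),o["tcp_rot"].round(3),o["finger_gap"],o["time"])
E
```

```text
time: 1.4
tool_pos: [411.5, 358.9, 189.3]
tcp_rot: [[-0.003, 1.0, -0.0], [1.0, 0.003, -0.0], [-0.0, -0.0, -1.0]]
wrist_force: [0.3, -0.2, -0.5]
finger_gap: 0.7
time: 2.02
tool_pos: [527.3, 243.7, 200.9]
tcp_rot: [[-0.002, 1.0, -0.002], [1.0, 0.002, 0.0], [0.0, -0.002, -1.0]]
wrist_force: [-0.5, 0.4, -0.6]
finger_gap: 0.4
[527.3 243.7 200.9] [[-0.002  1.    -0.002]
 [ 1.     0.002  0.   ]
 [ 0.    -0.002 -1.   ]] 0.3786989948909638 2.025
```

View pics/w1.png

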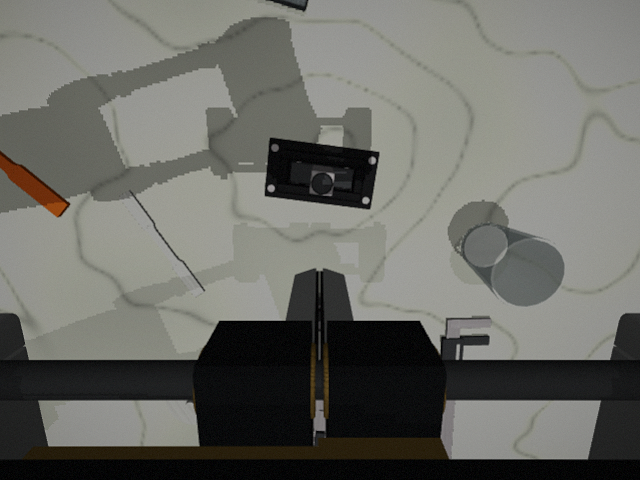

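The wrist picture shows the rest with its four screws at about (275,148), (372,160), (271,188) and (366,201), and the shank top at about (322,183). The closed finger tips are at (320,270). Next I'll look at the block.

```bash
python3 -m jog '[[-1,[-59,-3.5,6],[0,0,0]],[-1,[-59,-3.5,6],[0,0,0]],[-1,[-59,-3.5,6],[0,0,0]],[-1,[-59,-3.5,6],[0,0,0]],[-1,[-59,-3.5,6],[0,0,0]],[-1,[0,0,0],[0,0,0]],[-1,[0,0,0],[0,0,0]]]'
python3 - <<'E'
from h import *
o=snap("w2"); print(o["tool_pos"].round(1),o["tcp_rot"].round(4))
crop("w2",220,0,420,280,2.1,"w2c")
crop("w1",240,120,400,220,5,"w1c")
E
```

```text
time: 2.95
tool_pos: [511.0, -49.9, 171.4]
tcp_rot: [[-0.004, 1.0, -0.0], [1.0, 0.004, 0.001], [0.001, -0.0, -1.0]]
wrist_force: [0.5, 1.3, -0.3]
finger_gap: 0.6
[511.  -49.9 171.4] [[-3.8e-03  1.0e+00 -1.0e-04]
 [ 1.0e+00  3.8e-03  1.2e-03]
 [ 1.2e-03 -1.0e-04 -1.0e+00]]
```

View pics/w2.png

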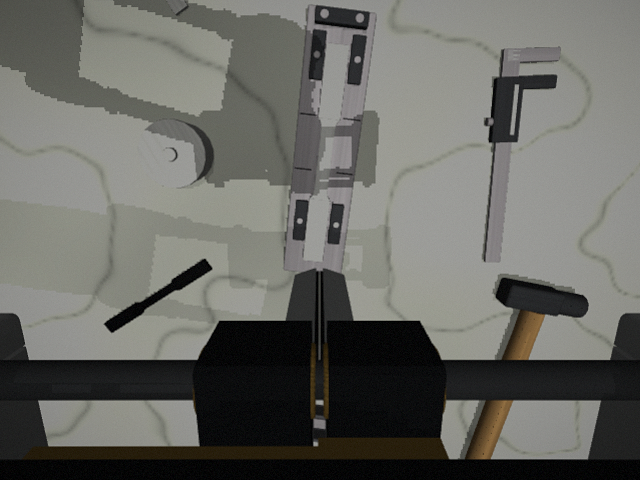

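View pics/w1c.png

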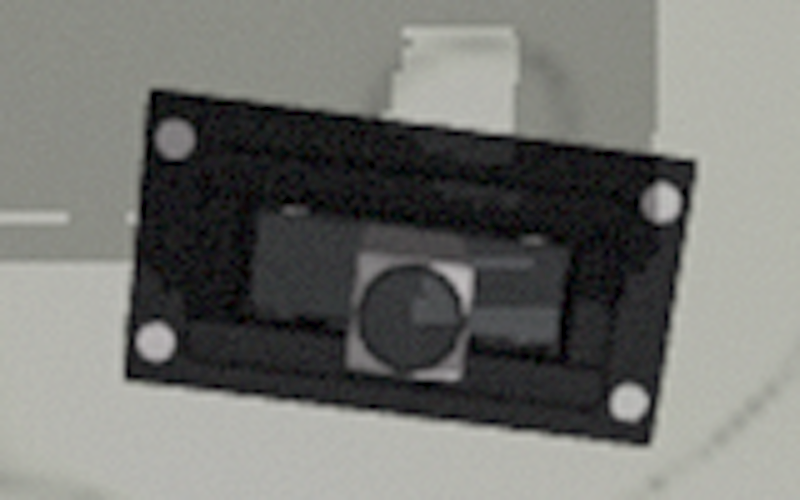

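Run:
```python
from h import *
crop("w2",280,0,390,140,4.2,"w2a")
crop("w2",270,135,380,280,4.1,"w2b")
```

```text
(no output)
```

View pics/w2a.png

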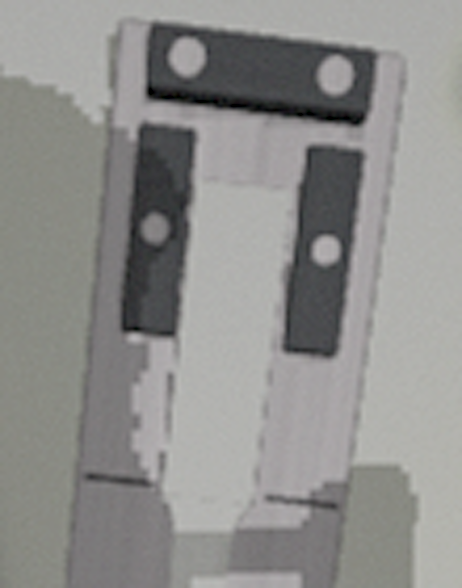

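View pics/w2b.png

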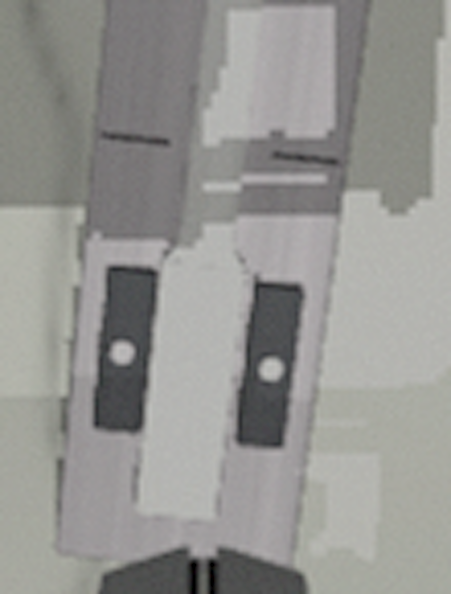

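```bash
cat > fit.py <<'E'
from h import *
C2=load("w2")[2]; CT=cam("top"); CS=cam("scene"); C1=load("w1")[2]
f=lambda x,y,s,ox,oy:(x/s+ox,y/s+oy)
W={'sn':f(155,228,4.2,280,0),'sf':f(326,249,4.2,280,0),'en':f(122,352,4.1,270,135),'ef':f(270,369,4.1,270,135)}
T={'sn':f(419,193,4,220,165),'sf':f(426,132,4,220,165),'en':f(682,218,4,220,165),'ef':f(685,157,4,220,165)}
S={'sn':f(378,296,4,240,190),'sf':f(428,327,4,240,190),'en':f(170,418,4,240,190),'ef':f(210,458,4,240,190)}
def fit2(mod,P):
    mod=np.array(mod);P=np.array(P)[:,:2];a=mod.mean(0);b=P.mean(0)
    H=(mod-a).T@(P-b);th=np.arctan2(H[0,1]-H[1,0],H[0,0]+H[1,1])
    R=np.array([[np.cos(th),-np.sin(th)],[np.sin(th),np.cos(th)]])
    t=b-R@a; return th,t,np.linalg.norm((R@mod.T).T+t-P,axis=1)
M={'sn':(75,17.5),'sf':(75,-17.5),'en':(-75,17.5),'ef':(-75,-17.5)}
if __name__=="__main__":
    for k in M:
        print(k,"WT",tri([(C2,W[k]),(CT,T[k])])[0].round(1),"all",*[np.round(v,1) for v in tri([(C2,W[k]),(CT,T[k]),(CS,S[k])])])
    for nm,C,Q in(("W",C2,W),("T",CT,T),("S",CS,S)):
        th,t,e=fit2([M[k] for k in M],[onz(C,Q[k],30.) for k in M]); print("block",nm,np.degrees(th).round(2),t.round(1),e.round(1))
    th,t,_=fit2([M[k] for k in M],[onz(C2,W[k],30.) for k in M])
    R=np.array([[np.cos(th),-np.sin(th)],[np.sin(th),np.cos(th)]])
    for nm,p,z in [("barend+",f(248,186,4.2,280,0),31),("barend+L",f(198,180,4.2,280,0),31),("barend-",f(178,516,4.1,270,135),31),("stopface",f(258,120,4.2,280,0),35),("line+",f(118,479,4.2,280,0),25),("line+r",f(302,500,4.2,280,0),25),("line-",f(135,138,4.1,270,135),25),("line-r",f(305,156,4.1,270,135),25)]:
        print(nm,(R.T@(onz(C2,p,z)[:2]-t)).round(1))
    # stand: wrist screws
    g=lambda x,y:f(x,y,5,240,120)
    s1=[g(175,139),g(661,202),g(154,342),g(628,401)]
    st=[f(76,76,4,220,165),f(151,85,4,220,165)]
    # top crop order: screws near(bottom-left 52,255),(128,264)
    # w1: left=-x world(near robot); up=+y. top crop: left=+y, down=-x
    sT=[f(52,255,4,220,165),f(76,76,4,220,165),f(128,264,4,220,165),f(151,85,4,220,165)]
    sS=[None]*4
    X=[tri([(C1,a),(CT,b)]) for a,b in zip(s1,sT)]
    for x in X: print("screw",x[0].round(1),np.round(x[1],1))
    for z in (5,10,16,24):
        P=np.array([onz(C1,a,z) for a in s1]);PT=np.array([onz(CT,a,z) for a in sT])
        v=(P[1]-P[0]+P[3]-P[2])/2
        print(z,P.mean(0).round(1),PT.mean(0).round(1),np.degrees(np.arctan2(v[1],v[0])).round(2),np.linalg.norm(v).round(1),np.linalg.norm(P[0]-P[2]).round(1))
    # shank top
    a=g(410,316);b=f(75,135,4,220,165);c=f(620,63,4,240,190)
    print("shank",tri([(C1,a),(CT,b),(CS,c)]),tri([(C1,a),(CS,c)])[0])
    for z in (98,102,105): print(z,onz(C1,a,z),onz(CT,b,z),onz(CS,c,z))
E
python3 fit.py
```

```text
sn WT [508.8  95.4  28.4] all [508.7  95.2  27.3] [0.3 0.8 0.7]
sf WT [544.5  91.2  28.3] all [545.1  91.9  29.9] [1.4 0.9 2.3]
en WT [492.2 -53.7  34. ] all [492.6 -53.9  31.5] [0.7 0.2 0.8]
ef WT [526.6 -56.   39.8] all [527.7 -57.5  31.2] [0.9 0.9 0.2]
block W 83.62 [518.   18.1] [0.5 0.5 0.3 0.3]
block T 83.86 [518.6  19. ] [0.4 0.5 0.6 0.7]
block S 83.12 [519.   19.2] [3.3 2.5 0.7 0.4]
barend+ [84.9 -0.2]
barend+L [84.9 10.2]
barend- [-114.1   -0. ]
stopface [96.3 -0.6]
line+ [25.  20.5]
line+r [ 25.3 -20.3]
line- [-25.   20.1]
line-r [-24.6 -19.9]
screw [479.2 307.9   5.9] [0.6 0.6]
screw [583.5 294.6  10.9] [0.1 0.1]
screw [473.4 264.2   6.1] [0.4 0.4]
screw [578.2 251.3   8.4] [0. 0.]
5 [529. 279.   5.] [529.  280.1   5. ] -7.06 105.9 44.0
10 [529.  279.5  10. ] [528.  279.4  10. ] -7.06 104.6 43.5
16 [529. 280.  16.] [526.9 278.7  16. ] -7.06 103.0 42.8
24 [528.9 280.7  24. ] [525.4 277.6  24. ] -7.06 100.9 42.0
shank (array([529.44277043, 281.14429259, 103.2372386 ]), [np.float64(0.4019168508736653), np.float64(0.5912503307754531), np.float64(0.23878664070396613)]) [529.41079843 280.78635201 103.21811293]
98 [529.38447062 280.154231    98.        ] [530.68473849 282.47253397  98.        ] [525.9219226  286.70597787  98.        ]
102 [529.35461932 280.61071029 102.        ] [529.87172713 281.89772861 102.        ] [528.64831626 282.19283353 102.        ]
105 [529.33223084 280.95306976 105.        ] [529.26196861 281.46662458 105.        ] [530.6931115  278.80797528 105.        ]
```

Everything checks out: the triangulated lugs are at about 30 mm and the lines fall at ±25 mm. The bar's end is at -114, which is 14–15 mm short of the stop, and the shank top is at 103 mm. Next I'll turn the tool to line up with the block and go down behind the bar.

```bash
python3 -m jog '[[-1,[0,0,0],[0,0,6.5]],[-1,[-31,0,20],[0,0,0]],[-1,[-31,0,20],[0,0,0]],[-1,[0,0,36],[0,0,0]],[-1,[0,0,30],[0,0,0]],[-1,[0,0,20],[0,0,0]],[-1,[0,0,14],[0,0,0]],[-1,[0,0,2],[0,0,0]],[-1,[0,0,0],[0,0,0]],[-1,[0,0,0],[0,0,0]]]'
python3 - <<'E'
from h import *
o=snap("w3"); 
u=np.array([.1106,.9939]);v=np.array([.9939,-.1106]);d=o["tool_pos"][:2]-[518.2,18.5]
print(o["tool_pos"].round(2),d@u,d@v,np.degrees(np.arctan2(*o["tcp_rot"][[1,0],0])),o["tcp_rot"].round(4),o["wrist_force"])
E
```

```text
time: 4.25
tool_pos: [505.3, -113.1, 30.2]
tcp_rot: [[0.11, 0.994, 0.002], [0.994, -0.11, -0.001], [-0.0, 0.002, -1.0]]
wrist_force: [0.1, 0.1, -0.7]
finger_gap: 0.8
[ 505.33 -113.14   30.21] -132.2597843111524 1.7669792336055745 83.68532624128044 [[ 1.100e-01  9.939e-01  1.800e-03]
 [ 9.939e-01 -1.100e-01 -5.000e-04]
 [-3.000e-04  1.800e-03 -1.000e+00]] [ 0.0855721   0.08738207 -0.73627787]
```

View pics/w3.png

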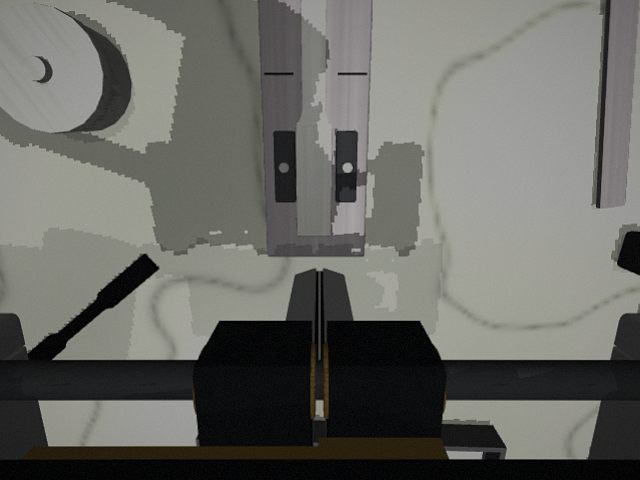

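The tips are just behind the block's -x end. The bar end is at (315,235) and the fingers at (320,270), so I'm about 1.8 mm off to one side. I'll correct that and push slowly.

```bash
python3 -m jog '[[-1,[0,-1.7,2.2],[0,0,0]],[-1,[2,0,0],[0,0,0]],[-1,[2.5,0,0],[0,0,0]],[-1,[2.5,0,0],[0,0,0]],[-1,[2.5,0,0],[0,0,0]],[-1,[2.5,0,0],[0,0,0]],[-1,[2.5,0,0],[0,0,0]],[-1,[2.5,0,0],[0,0,0]],[-1,[2.5,0,0],[0,0,0]],[-1,[0,0,0],[0,0,0]]]'
cat > st.py <<'E'
from h import *
o=r.get_obs()
u=np.array([.1106,.9939]);v=np.array([.9939,-.1106]);d=o["tool_pos"][:2]-[518.2,18.5]
print("blockframe",(d@u).round(2),(d@v).round(2),"z",o["tool_pos"][2].round(2),"F",(o["wrist_force"][:2]@u).round(2),o["wrist_force"].round(2),"T",o["ft_torque"].round(3))
E
python3 st.py
```

```text
time: 5.55
tool_pos: [505.0, -93.3, 27.2]
tcp_rot: [[0.11, 0.994, 0.0], [0.994, -0.11, 0.0], [0.0, 0.0, -1.0]]
wrist_force: [-0.2, -0.6, -0.4]
finger_gap: 0.6
blockframe -112.56 -0.77 z 27.16 F -0.65 [-0.19 -0.63 -0.4 ] T [-0.038  0.144 -0.02 ]
```

```bash
python3 -m jog '[[-1,[2,0,0],[0,0,0]],[-1,[1,0,0],[0,0,0]],[-1,[0,0,0],[0,0,0]]]'; python3 st.py
python3 -m jog '[[-1,[1,0,0],[0,0,0]],[-1,[0,0,0],[0,0,0]]]'; python3 st.py
python3 -m jog '[[-1,[0.7,0,0],[0,0,0]],[-1,[0,0,0],[0,0,0]]]'; python3 st.py
```

```text
time: 5.92
tool_pos: [505.3, -90.4, 27.2]
tcp_rot: [[0.11, 0.994, 0.0], [0.994, -0.11, 0.0], [0.0, 0.0, -1.0]]
wrist_force: [0.5, 0.8, -0.9]
finger_gap: 0.3
blockframe -109.69 -0.77 z 27.16 F 0.82 [ 0.54  0.77 -0.86] T [-0.117  0.068 -0.007]
time: 6.18
tool_pos: [505.4, -89.4, 27.2]
tcp_rot: [[0.11, 0.994, 0.0], [0.994, -0.11, 0.0], [0.0, 0.0, -1.0]]
wrist_force: [0.5, -1.1, -0.5]
finger_gap: 0.0
blockframe -108.7 -0.76 z 27.16 F -0.99 [ 0.54 -1.06 -0.54] T [-0.019  0.046 -0.01 ]
time: 6.42
tool_pos: [505.5, -88.7, 27.1]
tcp_rot: [[0.11, 0.994, 0.0], [0.994, -0.11, 0.0], [0.0, -0.0, -1.0]]
wrist_force: [0.2, -0.2, 0.4]
finger_gap: 0.7
blockframe -108.0 -0.8 z 27.15 F -0.16 [ 0.21 -0.19  0.37] T [-0.066  0.05  -0.054]
```

```bash
python3 -m jog '[[-1,[0.6,0,0],[0,0,0]],[-1,[0,0,0],[0,0,0]]]'; python3 st.py
python3 -m jog '[[-1,[0.6,0,0],[0,0,0]],[-1,[0,0,0],[0,0,0]]]'; python3 st.py
python3 - <<'E'
from h import *
snap("w4"); crop("w4",250,120,390,280,3.7,"w4c")
E
```

```text
time: 6.68
tool_pos: [505.6, -88.2, 27.2]
tcp_rot: [[0.11, 0.994, 0.0], [0.994, -0.11, 0.0], [0.0, 0.0, -1.0]]
wrist_force: [-0.7, -0.4, -0.2]
finger_gap: 0.2
blockframe -107.43 -0.75 z 27.17 F -0.47 [-0.65 -0.4  -0.18] T [-0.067  0.057  0.033]
time: 6.92
tool_pos: [505.6, -87.6, 27.1]
tcp_rot: [[0.11, 0.994, 0.0], [0.994, -0.11, 0.0], [0.0, 0.0, -1.0]]
wrist_force: [1.0, 0.3, -0.3]
finger_gap: 0.5
blockframe -106.8 -0.75 z 27.15 F 0.37 [ 0.98  0.26 -0.35] T [-0.118  0.08  -0.   ]
```

View pics/w4c.png

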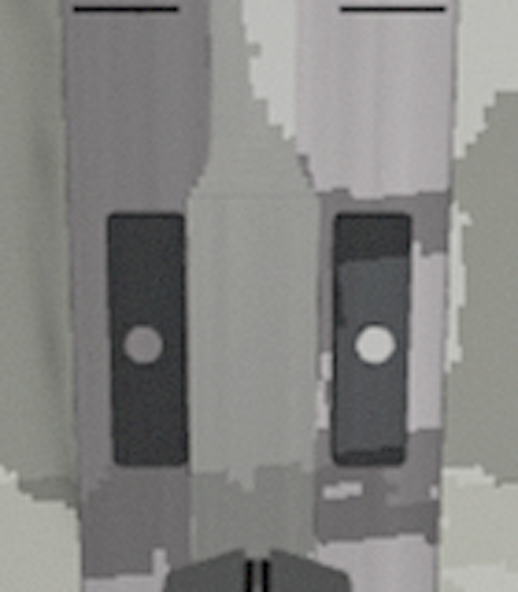

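The fingers are at the bar's -x end, tips at about (258,555) in the crop. There's no stop contact yet, so I'll keep pushing.

```bash
for i in 1 2 3 4; do F=$(python3 -m jog '[[-1,[0.7,0,0],[0,0,0]],[-1,[0,0,0],[0,0,0]]]'); python3 st.py; done
```

```text
blockframe -106.1 -0.78 z 27.16 F -0.15 [-0.33 -0.11  0.79] T [-0.046  0.099  0.008]
blockframe -105.39 -0.76 z 27.16 F 1.11 [-0.28  1.14  0.04] T [-0.033  0.02  -0.006]
blockframe -104.67 -0.75 z 27.15 F 0.99 [1.   0.88 0.09] T [-0.069  0.111  0.005]
blockframe -104.0 -0.77 z 27.17 F 0.89 [-0.7   0.97  0.18] T [-0.054  0.089  0.019]
```

```bash
python3 -m jog '[[-1,[0.7,0,0],[0,0,0]],[-1,[0,0,0],[0,0,0]]]' >/dev/null; python3 st.py;python3 -m jog '[[-1,[0.7,0,0],[0,0,0]],[-1,[0,0,0],[0,0,0]]]' >/dev/null; python3 st.py
python3 - <<'E'
from h import *
snap("w5"); crop("w5",250,120,390,280,3.7,"w5c")
E
```

```text
blockframe -103.29 -0.8 z 27.17 F -0.38 [-0.39 -0.34 -0.47] T [0.03  0.028 0.006]
blockframe -102.6 -0.79 z 27.15 F -0.17 [-0.32 -0.14 -0.72] T [-0.081  0.098  0.004]
```

View pics/w5c.png

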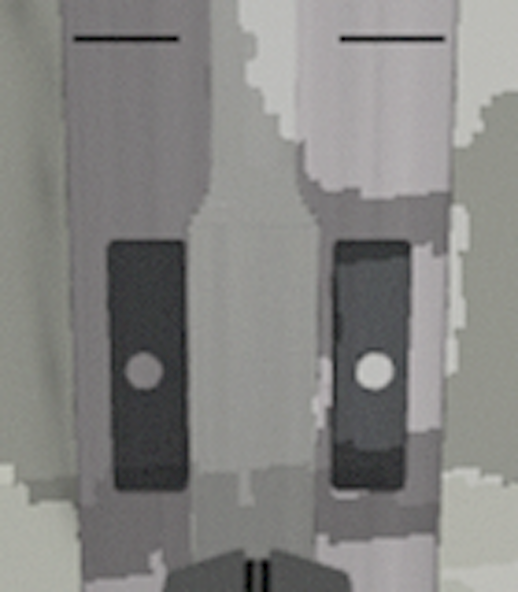

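```bash
python3 - <<'E'
from h import *
u=np.array([.1106,.9939]);v=np.array([.9939,-.1106])
bf=lambda X:np.round([(X[:2]-[518.2,18.5])@u,(X[:2]-[518.2,18.5])@v],1)
C3=load("w3")[2];C4=load("w4")[2];C5=load("w5")[2]
print("end w3",bf(onz(C3,(315,235),31)))
for C,y,ly,lug in((C4,195,8,343),(C5,222,38,371)):
    print("shoulder",bf(onz(C,(250+253/3.7,120+y/3.7),31)),"line",bf(onz(C,(250+130/3.7,120+ly/3.7),25)),"screw",bf(onz(C,(250+143/3.7,120+lug/3.7),30)),bf(onz(C,(250+375/3.7,120+lug/3.7),30)))
# tip projection: points at tool x=8, z=0 
z=np.load("w5.npz"); 
for xx in (8,4,0): print(xx,proj(C5,(z["R"]@np.array([xx,0,0])+z["p"])))
E
crop() { :; }
python3 - <<'E'
from h import *
crop("w3",260,150,380,290,4.2,"w3c")
E
```

```text
end w3 [-114.4   -0.8]
shoulder [-52.4  -1.3] line [-25.2 -19.7] screw [-75.2 -18.4] [-75.2  17.6]
shoulder [-52.2  -1.3] line [-25.3 -19.8] screw [-75.4 -18.5] [-75.4  17.7]
8 [[319.34364805 250.60291285]]
4 [[319.34508344 256.97142163]]
0 [[319.3465062  263.28192323]]
```

View pics/w3c.png

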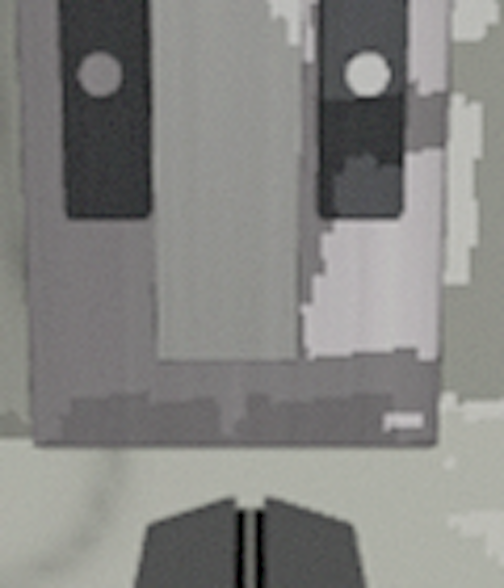

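Run:
```python
from h import *
u=np.array([.1106,.9939]);v=np.array([.9939,-.1106])
bf=lambda X:np.round([(X[:2]-[518.2,18.5])@u,(X[:2]-[518.2,18.5])@v],1)
C2=load("w2")[2]
print("w2 sh",bf(onz(C2,(270+205/4.1,135+262/4.1),31)))
im,d,C5=load("w5")
z=np.load("w5.npz")
for rr in (262,264,266,268,269,270,271,272,274,278,285):
    for c in (308,332):
        o,dr=ray(C5,(c,rr)); X=o+dr*d[rr,c]   # dr has unit cam z
        print(rr,c,d[rr,c].round(1),(z["R"].T@(X-z["p"])).round(1),end=" | ")
    print()
```

```text
w2 sh [-51.6  -0.7]
262 308 218.7 [ 1.9 -6.7 -3.3] | 262 332 217.1 [ 2.5  7.5 -4.9] | 
264 308 218.0 [ 1.  -6.7 -4.3] | 264 332 217.8 [ 1.1  7.5 -4.5] | 
266 308 218.1 [-0.1 -6.7 -4.5] | 266 332 217.9 [-0.1  7.5 -4.7] | 
268 308 220.2 [-2.  -6.8 -2.8] | 268 332 219.7 [-1.8  7.5 -3.3] | 
269 308 220.8 [-2.8 -6.8 -2.4] | 269 332 218.9 [-2.2  7.5 -4.2] | 
270 308 220.2 [-3.1 -6.8 -3.2] | 270 332 219.6 [-3.   7.5 -3.7] | 
271 308 184.6 [  8.6  -5.7 -36.9] | 271 332 185.9 [  8.1   6.3 -35.6] | 
272 308 184.6 [  8.1  -5.7 -37. ] | 272 332 183.8 [  8.4   6.3 -37.8] | 
274 308 182.3 [  7.9  -5.7 -39.4] | 274 332 182.3 [  7.9   6.2 -39.4] | 
278 308 176.6 [  8.1  -5.5 -45.2] | 278 332 177.1 [  7.9   6.  -44.8] | 
285 308 168.5 [  7.9  -5.3 -53.6] | 285 332 168.2 [  8.    5.7 -53.9] |
```

Run:
```python
from h import *
snap("s5","scene"); crop("s5",200,150,400,300,4,"s5c")
snap("t5","top"); crop("t5",290,165,450,265,5,"t5c")
z=np.load("s5.npz"); C=cam("scene"); p=z["p"];R=z["R"]
for q in ([0,0,0],[0,0,-37],[8,0,0]): 
  a=proj(C,R@np.array(q)+p)[0]; print(q,a,(a-[200,150])*4)
```

```text
[0, 0, 0] [276.29265056 306.93646075] [305.17060225 627.745843  ]
[0, 0, -37] [275.45050217 295.14114524] [301.8020087  580.56458094]
[8, 0, 0] [279.38577842 305.04953439] [317.54311369 620.19813754]
```

View pics/s5c.png

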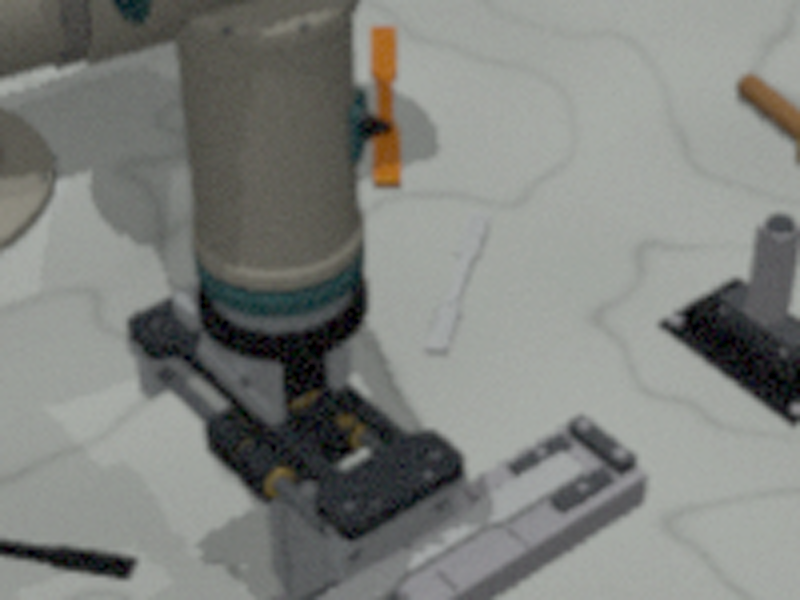

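View pics/t5c.png

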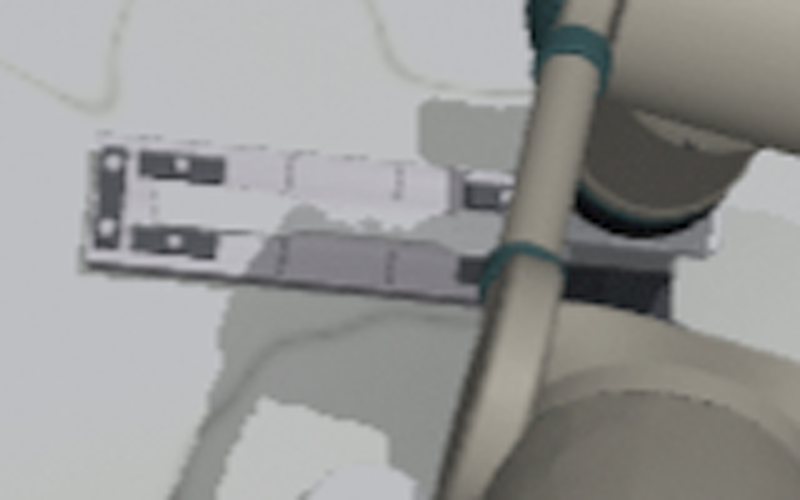

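Run:
```python
from h import *
crop("s5",220,250,360,340,5.5,"s5d")
z=np.load("s5.npz"); C=cam("scene"); p=z["p"];R=z["R"]
for q in ([0,0,0],[0,0,-37],[8,0,0]): 
  a=proj(C,R@np.array(q)+p)[0]; print(q,(a-[220,250])*5.5)
```

```text
[0, 0, 0] [309.6095781  313.15053412]
[0, 0, -37] [304.97776196 248.27629879]
[8, 0, 0] [326.62178132 302.77243912]
```

View pics/s5d.png

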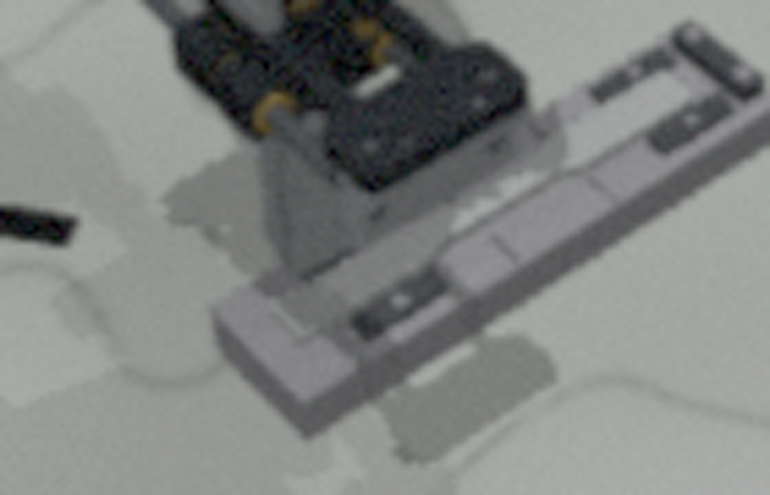

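Run:
```python
from h import *
for tag in("wrist0","w1","w5"):
    im,d,C=load(tag); z=np.load(tag+".npz")
    K,D,_,_=C
    T=r.get_calibration("wrist")["tool_from_camera"]
    v,u=np.mgrid[0:480,0:640]
    q=cv2.undistortPoints(np.stack([u.ravel(),v.ravel()],1).astype(float)[:,None],K,D)[:,0]
    P=np.c_[q,np.ones(len(q))]*d.ravel()[:,None]
    X=P@T[:3,:3].T+T[:3,3]; X=X.reshape(480,640,3)
    m=(d>0)&(X[...,2]<5)&(X[...,2]>-80)
    # per z-slice stats
    for a in range(-80,5,6):
        k=m&(X[...,2]>=a)&(X[...,2]<a+6)&(abs(X[...,0])<15)
        if k.sum()>3: print(tag,a,k.sum(),X[k].min(0).round(1),X[k].max(0).round(1))
```

```text
wrist0 -80 812 [ -9.8 -59.6 -80. ] [  9.2  59.  -74. ]
wrist0 -74 737 [ -9.6 -59.8 -74. ] [  8.9  59.2 -68. ]
wrist0 -68 651 [ -9.4 -59.3 -68. ] [  8.9  58.8 -62. ]
wrist0 -62 577 [ -9.9 -59.1 -62. ] [  8.8  58.9 -56. ]
wrist0 -56 526 [ -9.5 -58.9 -56. ] [  9.   59.2 -50. ]
wrist0 -50 477 [ -9.6 -58.6 -50. ] [  8.9  58.3 -44. ]
wrist0 -44 403 [ -9.6 -58.9 -44. ] [  8.7  58.9 -38. ]
wrist0 -38 287 [ -9.8 -55.  -38. ] [  8.5  56.2 -32.1]
wrist0 -32 14 [ -9.  -49.7 -31.9] [  7.8  47.4 -31.2]
w1 -80 411 [  5.9 -12.5 -80. ] [  8.9  12.4 -74. ]
w1 -74 351 [  6.2 -12.5 -74. ] [  9.2  12.4 -68. ]
w1 -68 326 [  6.  -12.5 -68. ] [  8.9  12.5 -62. ]
w1 -62 323 [ -9.4 -12.5 -62. ] [  8.8  12.4 -56. ]
w1 -56 289 [ -3.  -12.3 -56. ] [  8.7  12.2 -50. ]
w1 -50 232 [  6.1 -12.2 -50. ] [  8.9  12.2 -44.1]
w1 -44 209 [  6.1 -12.  -44. ] [  8.7  12.1 -38.2]
w1 -38 107 [  6.2  -8.3 -38. ] [  8.6   8.3 -32.1]
w5 -80 393 [  6.1 -12.5 -80. ] [  8.8  12.4 -74. ]
w5 -74 362 [  6.  -12.6 -74. ] [  9.   12.4 -68. ]
w5 -68 320 [  6.1 -12.5 -68. ] [  8.9  12.3 -62. ]
w5 -62 325 [ -9.4 -12.3 -62. ] [  8.8  12.2 -56. ]
w5 -56 286 [ -2.9 -12.3 -56. ] [  8.8  12.2 -50. ]
w5 -50 239 [  6.2 -12.2 -50. ] [  8.7  12.2 -44. ]
w5 -44 212 [  6.1 -12.  -44. ] [  8.7  12.  -38.1]
w5 -38 96 [  6.3  -8.7 -37.9] [  8.6   8.8 -32.1]
w5 -8 1355 [ -4.2 -22.7  -5.5] [15.  23.5 -2. ]
w5 -2 2283 [-15.  -29.5  -2. ] [15.  30.4  4. ]
w5 4 31 [-14.5 -29.6   4. ] [12.1 30.4  4.6]
```

Run:
```python
from h import *
im,d,C=load("s5","scene"); z=np.load("s5.npz")
for cy in range(200,330,10):
    L=[]
    for cx in (285,300,315):
        u=int(round(220+cx/5.5));v=int(round(250+cy/5.5))
        o,dr=ray(C,(u,v)); X=o+dr*d[v,u]
        L.append((z["R"].T@(X-z["p"])).round(0))
    print(cy,L)
```

```text
200 [array([-10.,   6., -77.]), array([ -7.,  11., -78.]), array([ -2.,  11., -75.])]
210 [array([-10.,   5., -70.]), array([ -7.,  10., -72.]), array([ -2.,  10., -68.])]
220 [array([-10.,   4., -63.]), array([ -8.,  12., -68.]), array([ -3.,  11., -64.])]
230 [array([-10.,   3., -56.]), array([ -7.,  10., -60.]), array([ -3.,  10., -57.])]
240 [array([-10.,   3., -51.]), array([ -8.,  11., -56.]), array([ -4.,  11., -53.])]
250 [array([-10.,   3., -47.]), array([ -8.,  10., -52.]), array([ -3.,  10., -49.])]
260 [array([-10.,   2., -40.]), array([ -8.,  10., -46.]), array([ -5.,  12., -46.])]
270 [array([-10.,   2., -35.]), array([ 10., -17.,  -2.]), array([ 12., -13.,  -4.])]
280 [array([  4., -21.,   3.]), array([  6., -13.,  -2.]), array([ 9., -9., -4.])]
290 [array([ -2., -12.,  -4.]), array([ 1., -6., -6.]), array([ 7., -7., -1.])]
300 [array([-6., -7., -4.]), array([-2., -1., -7.]), array([ 2.,  0., -5.])]
310 [array([-8., -4., -6.]), array([-2., -1., -4.]), array([ 1.,  2., -4.])]
320 [array([-11.,  -0.,  -4.]), array([-5.,  3., -3.]), array([-2.,  6., -4.])]
```

```bash
python3 - <<'E'
from h import *
im,d,C=load("wrist0")
K,D,_,_=C
T=r.get_calibration("wrist")["tool_from_camera"]
for (u,v) in [(60,350),(100,325),(330,365),(320,380),(200,455),(300,470),(320,455),(570,350),(225,285),(215,290),(190,340),(225,272),(415,272),(228,274)]:
    q=cv2.undistortPoints(np.array([[[u,v]]],float),K,D)[0,0]
    print((u,v),(T[:3,:3]@(np.r_[q,1]*d[v,u])+T[:3,3]).round(1))
E
crop0(){ :; }
python3 - <<'E'
from h import *
crop("wrist0",100,250,540,480,1.8,"w0c")
E
```

```text
(60, 350) [  32.4  -51.1 -146.6]
(100, 325) [  31.6  -50.  -135.1]
(330, 365) [  27.3    2.  -144.1]
(320, 380) [ 2.470e+01 -1.000e-01 -1.456e+02]
(200, 455) [-316.8 -151.9  173. ]
(300, 470) [  22.3   -3.3 -164.5]
(320, 455) [ 1.710e+01 -1.000e-01 -1.565e+02]
(570, 350) [  31.8   49.6 -145.8]
(225, 285) [  2.2 -47.1 -39.7]
(215, 290) [  6.6 -47.2 -56.3]
(190, 340) [  1.6 -47.3 -90.5]
(225, 272) [  6.7 -48.3 -33.3]
(415, 272) [  7.2  48.6 -34.6]
(228, 274) [  5.6 -46.9 -33.3]
```

View pics/w0c.png

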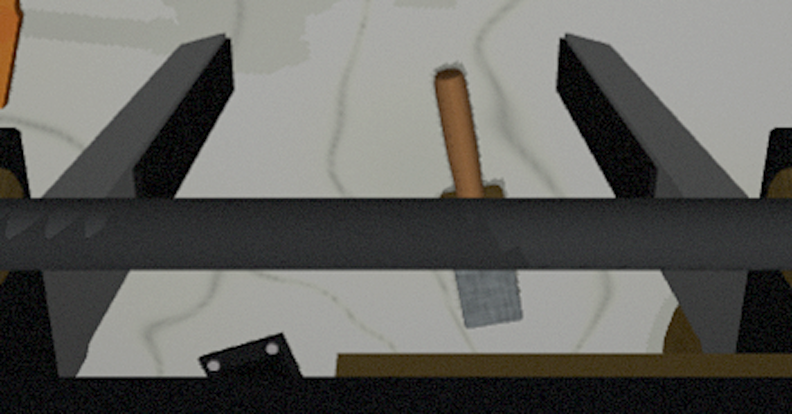

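The scene and wrist depth both show the fingertips ending about 34 mm short of the reported TCP. The gripper body is offset by the same amount. So the fingers were passing above the bar, which hasn't moved. I'll take the tips at tool z = -34 and redo the push.

```bash
python3 -m jog '[[-1,[-14,0,0],[0,0,0]],[-1,[-12,0,0],[0,0,0]],[-1,[0,0,0],[0,0,0]],[-1,[0,0,16],[0,0,0]],[-1,[0,0,10],[0,0,0]],[-1,[0,0,4],[0,0,0]],[-1,[0,0,0],[0,0,0]],[-1,[0,0,0],[0,0,0]]]'; python3 st.py
python3 - <<'E'
from h import *
snap("w6"); crop("w6",240,100,400,300,3,"w6c")
im,d,C=load("w6"); T=r.get_calibration("wrist")["tool_from_camera"]
for v in range(240,290,4):
    u=330
    q=cv2.undistortPoints(np.array([[[u,v]]],float),C[0],C[1])[0,0]
    print((u,v),(T[:3,:3]@(np.r_[q,1]*d[v,u])+T[:3,3]).round(1))
E
```

```text
time: 9.62
tool_pos: [503.6, -109.3, -2.5]
tcp_rot: [[0.11, 0.994, 0.001], [0.994, -0.11, -0.0], [-0.0, 0.001, -1.0]]
wrist_force: [-0.2, 0.2, 0.5]
finger_gap: 0.7
blockframe -128.66 -0.34 z -2.5 F 0.13 [-0.25  0.16  0.47] T [-0.11   0.105  0.004]
(330, 240) [ 23.7   5.3 -33.4]
(330, 244) [ 21.5   5.3 -32.8]
(330, 248) [ 19.3   5.3 -32.7]
(330, 252) [ 17.2   5.3 -32.7]
(330, 256) [ 15.5   5.3 -34. ]
(330, 260) [ 11.4   5.5 -28.1]
(330, 264) [  8.7   5.6 -26.7]
(330, 268) [  6.8   5.6 -27.5]
(330, 272) [  8.2   5.3 -37.4]
(330, 276) [  7.9   5.1 -42.2]
(330, 280) [  8.4   4.9 -48.6]
(330, 284) [  7.6   4.8 -51.7]
(330, 288) [  8.2   4.7 -58. ]
```

View pics/w6c.png

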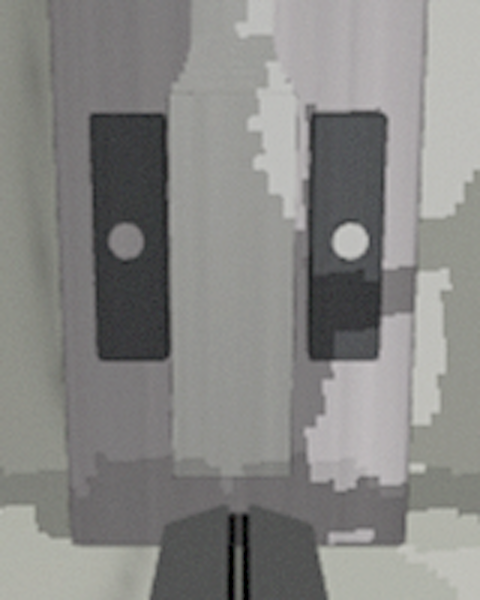

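The tips now show at (240,510) in the crop, just behind the bar end at (232,475). I'll go 4 mm lower and push.

```bash
python3 -m jog '[[-1,[0,-0.4,2],[0,0,0]],[-1,[0,0,2],[0,0,0]],[-1,[0,0,0],[0,0,0]]]'; python3 st.py
python3 -m jog '[[-1,[3,0,0],[0,0,0]],[-1,[2.5,0,0],[0,0,0]],[-1,[2.5,0,0],[0,0,0]],[-1,[2.5,0,0],[0,0,0]],[-1,[2.5,0,0],[0,0,0]],[-1,[2.5,0,0],[0,0,0]],[-1,[0,0,0],[0,0,0]]]'; python3 st.py
```

```text
time: 10.05
tool_pos: [502.9, -109.2, -6.8]
tcp_rot: [[0.11, 0.994, 0.0], [0.994, -0.11, 0.0], [0.0, 0.0, -1.0]]
wrist_force: [-0.2, -0.4, 1.1]
finger_gap: 0.1
blockframe -128.62 -1.11 z -6.81 F -0.45 [-0.18 -0.43  1.15] T [ 0.045  0.093 -0.026]
time: 10.92
tool_pos: [504.6, -93.4, -6.8]
tcp_rot: [[0.11, 0.994, 0.0], [0.994, -0.11, 0.0], [0.0, 0.0, -1.0]]
wrist_force: [0.2, 0.3, 1.6]
finger_gap: 0.6
blockframe -112.74 -1.13 z -6.82 F 0.28 [0.23 0.26 1.55] T [-0.026  0.097  0.   ]
```

Run:
```python
from h import *
snap("w7"); crop("w7",240,100,400,300,3,"w7c")
```

```text
(no output)
```

View pics/w7c.png

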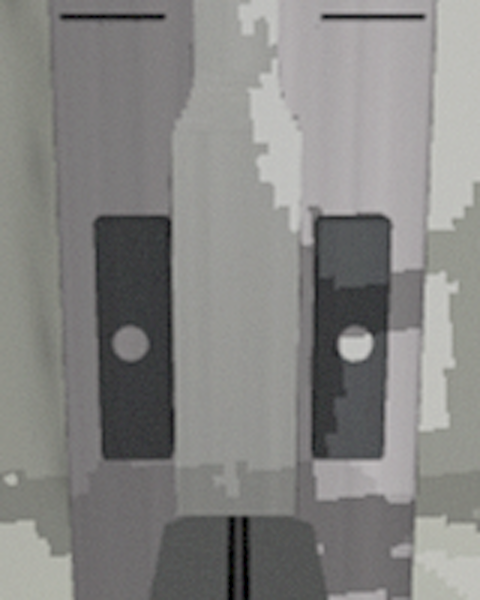

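The bar is moving: its shoulder is at 130 against the lug edge at 215. Now small steps until it touches the stop.

```bash
python3 -m jog '[[-1,[1.5,0,0],[0,0,0]],[-1,[1,0,0],[0,0,0]],[-1,[0.7,0,0],[0,0,0]],[-1,[0,0,0],[0,0,0]]]' >/dev/null; python3 st.py
python3 -m jog '[[-1,[0.7,0,0],[0,0,0]],[-1,[0,0,0],[0,0,0]]]' >/dev/null; python3 st.py
python3 -m jog '[[-1,[0.5,0,0],[0,0,0]],[-1,[0,0,0],[0,0,0]]]' >/dev/null; python3 st.py
```

```text
blockframe -109.97 -1.11 z -6.81 F -1.56 [ 0.36 -1.61  1.68] T [-0.326  0.099 -0.023]
blockframe -109.28 -1.11 z -6.8 F -1.62 [ 0.06 -1.63  2.21] T [-0.356  0.084 -0.031]
blockframe -108.76 -1.11 z -6.79 F -2.02 [ 0.06 -2.04  2.33] T [-0.433  0.151  0.004]
```

```bash
python3 -m jog '[[-1,[0.5,0,0],[0,0,0]],[-1,[0,0,0],[0,0,0]]]' >/dev/null; python3 st.py
python3 -m jog '[[-1,[0.5,0,0],[0,0,0]],[-1,[0,0,0],[0,0,0]]]' >/dev/null; python3 st.py
python3 - <<'E'
from h import *
snap("w8"); crop("w8",240,100,400,300,3,"w8c")
snap("t8","top"); crop("t8",290,180,400,240,7,"t8c")
E
```

```text
blockframe -108.41 -1.1 z -6.78 F -1.56 [-0.85 -1.47  2.45] T [-0.52   0.042  0.025]
blockframe -108.37 -1.06 z -6.79 F -5.02 [-0.7  -4.97  1.64] T [-1.048  0.213 -0.035]
```

View pics/w8c.png

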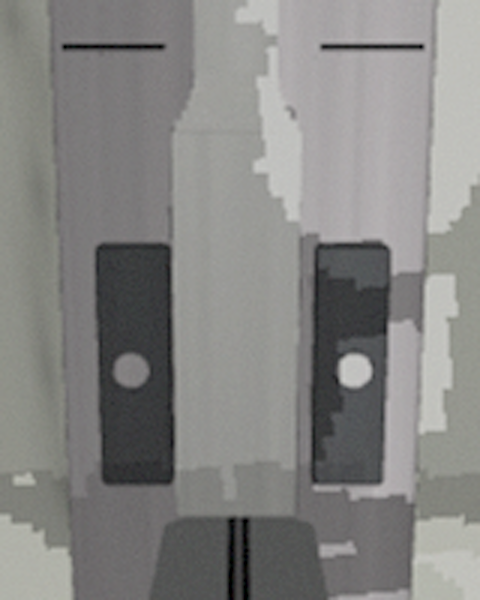

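View pics/t8c.png

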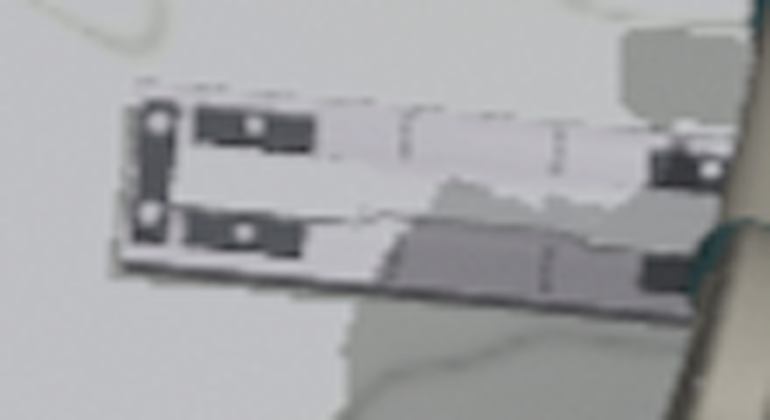

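The bar has stalled against the stop: the position holds at -108.4 and the force has risen to 5 N. The top view shows the bar end at the stop. I'll back off and go up to measure the waist and check the gap.

```bash
python3 -m jog '[[-1,[-4,0,0],[0,0,0]],[-1,[-8,0,0],[0,0,0]],[-1,[0,0,-30],[0,0,0]],[-1,[14,0,-35],[0,0,0]],[-1,[14,0,-35],[0,0,0]],[-1,[14,0,-36],[0,0,0]],[-1,[14,0,0],[0,0,0]],[-1,[0,0,0],[0,0,0]],[-1,[0,0,0],[0,0,0]]]'; python3 st.py
python3 - <<'E'
from h import *
snap("w9"); crop("w9",260,0,380,150,4,"w9a"); crop("w9",260,110,380,260,4,"w9b")
E
```

```text
time: 13.7
tool_pos: [508.7, -44.8, 127.5]
tcp_rot: [[0.11, 0.994, -0.003], [0.994, -0.11, 0.0], [0.0, -0.003, -1.0]]
wrist_force: [0.6, 0.3, -0.8]
finger_gap: 0.4
blockframe -63.98 -2.46 z 127.53 F 0.37 [ 0.55  0.31 -0.83] T [-0.085  0.07  -0.007]
```

View pics/w9a.png

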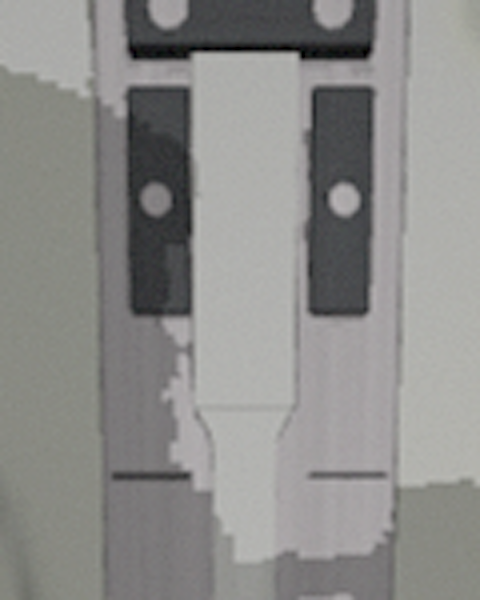

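View pics/w9b.png

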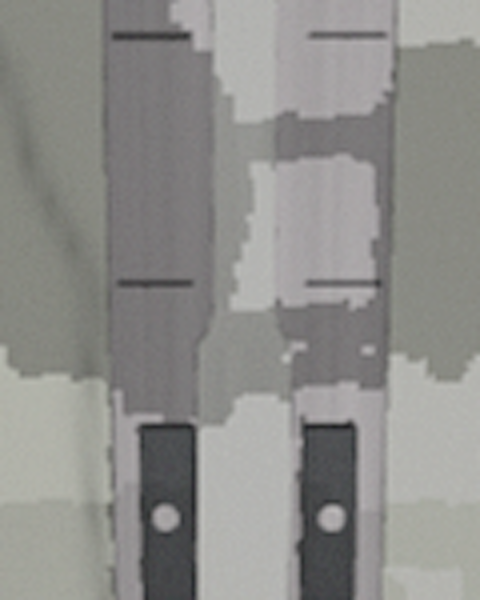

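Run:
```python
from fit import *
C=load("w9")[2]
a=lambda x,y:(260+x/4,y/4); b=lambda x,y:(260+x/4,110+y/4)
Q={'sn':a(156,199),'sf':a(344,199),'en':b(166,517),'ef':b(332,517)}
th,t,e=fit2([M[k] for k in M],[onz(C,Q[k],30.) for k in M]); print(np.degrees(th),t,e)
th=np.radians(83.65)
R=np.array([[np.cos(th),-np.sin(th)],[np.sin(th),np.cos(th)]])
def P(n,p,z): X=onz(C,p,z)[:2]; print(n,X.round(1),(R.T@(X-t)).round(2))
P("barend",a(246,52),31);P("end L",a(192,100),31);P("end R",a(299,100),31);P("end L",a(191,390),31);P("end R",a(295,390),31)
for y in(475,440,530):P("waist L",a(214,y),31);P("waist R",a(277,y),31)
for y in(200,283):P("waist L",b(213,y),31);P("waist R",b(275,y),31)
P("tail L",b(197,500),31);P("tail R",b(293,500),31)
P("line",a(150,475),25);P("line",a(348,475),25);P("line",b(155,283),25);P("line",b(343,283),25)
P("should+",a(248,408),31);
```

```text
83.70636907605872 [517.97462276  18.13877293] [0.46488375 0.45490765 0.50928048 0.51665359]
barend [528.1 117.4] [99.75  0.89]
end L [517.2 110.5] [91.74 11.  ]
end R [537.1 108.3] [91.73 -9.06]
end L [511.   59.8] [40.62 11.58]
end R [531.3  57.5] [40.62 -8.84]
waist L [513.6  43.5] [24.7   7.13]
waist R [526.1  42.1] [24.7  -5.42]
waist L [514.4  50. ] [31.31  7.1 ]
waist R [526.8  48.7] [31.31 -5.37]
waist L [512.4  33. ] [14.16  7.16]
waist R [525.   31.6] [14.16 -5.5 ]
waist L [509.7  11.5] [-7.52  7.45]
waist R [522.4  10.1] [-7.51 -5.24]
waist L [507.8  -5.3] [-24.41   7.52]
waist R [520.6  -6.7] [-24.41  -5.36]
tail L [499.  -51.2] [-70.96  11.15]
tail R [519.6 -53.4] [-70.95  -9.55]
line [500.6  45.2] [25.01 20.22]
line [540.6  40.8] [ 25.01 -19.98]
line [495.4  -4.6] [-25.07  19.91]
line [535.  -9.] [-25.05 -19.89]
should+ [521.7  55.2] [37.28  0.38]
```

The bar is home: its end is at 99.75 mm and its centre line at block y ≈ +0.95. Next I'll go to the punch, opening the jaws part way, and look once more from close by.

```bash
python3 -m jog '[[-1,[0,0,0],[0,0,0.7]],[0.3,[54,-2.5,0],[0,0,0]],[0.3,[54,-2.5,0],[0,0,0]],[0.3,[54,-2.5,0],[0,0,0]],[0.3,[54,-2.5,0],[0,0,0]],[0.3,[54,-2.5,0],[0,0,0]],[0.3,[0,0,0],[0,0,0]],[0.3,[0,0,0],[0,0,0]]]' 40
python3 - <<'E'
from h import *
o=snap("w10"); crop("w10",240,90,400,250,3.7,"w10c"); print(o["tool_pos"],o["tcp_rot"].round(4))
E
```

```text
time: 14.75
tool_pos: [530.3, 224.0, 128.6]
tcp_rot: [[0.122, 0.993, -0.001], [0.993, -0.122, -0.001], [-0.001, -0.001, -1.0]]
wrist_force: [0.5, 0.1, -0.4]
finger_gap: 60.8
[530.25059743 223.99529786 128.57521772] [[ 0.1222  0.9925 -0.0012]
 [ 0.9925 -0.1222 -0.0012]
 [-0.0013 -0.001  -1.    ]]
```

View pics/w10c.png

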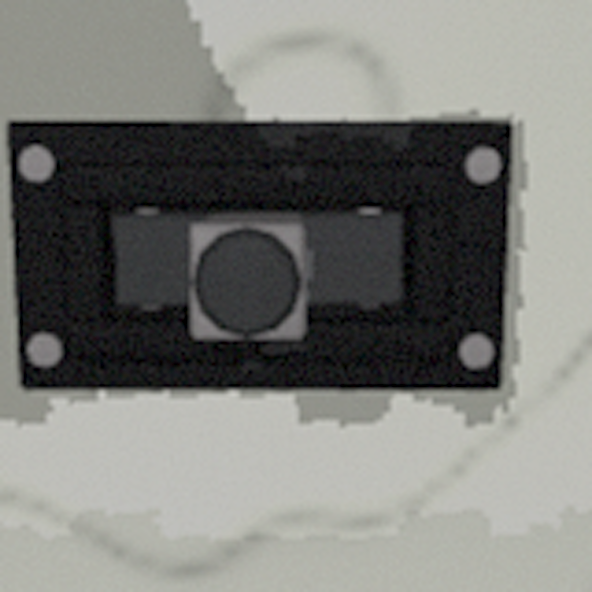

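View pics/w10.png

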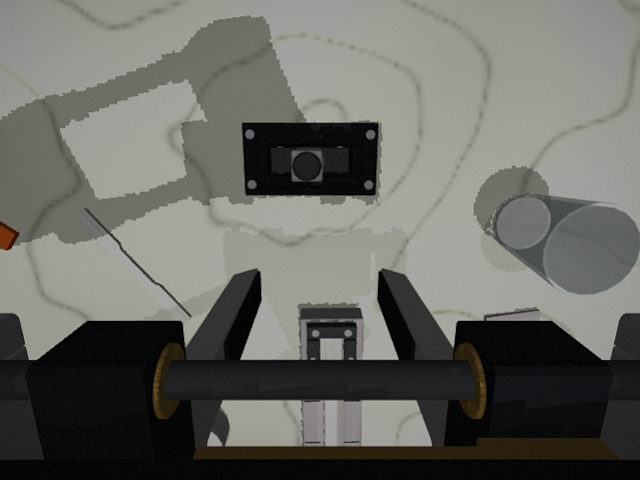

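Run:
```python
from h import *
im,d,C=load("w10"); z=np.load("w10.npz"); p,R=z["p"],z["R"]
c=lambda x,y:(240+x/3.7,90+y/3.7)
def P(n,q,h): X=onz(C,q,h); print(n,X.round(1),"tool",(R.T@(X-p)).round(1))
P("shanktop",c(247,281),102);P("shank L",c(189,281),102);P("shank R",c(305.5,281),102);P("top far",c(247,222),102);P("top near",c(247,340),102)
P("foot L",c(112,250),32);P("foot R",c(403,250),32);P("foot far",c(160,211),32);P("foot near",c(350,305),32);P("foot far r",c(350,211),32)
for n,q in(("a",(36,163)),("b",(483,164)),("c",(45,350)),("d",(476,351))):P(n,c(*q),8)
print("wall",d[int(90+230/3.7),int(240+440/3.7)], d[165,307])
o,dr=ray(C,(307,166)); print((o+dr*d[166,307]).round(1))
```

```text
shanktop [529.2 280.6 102. ] tool [56.1 -7.9 26.5]
shank L [519.3 281.8 102. ] tool [ 56.1 -17.9  26.5]
shank R [539.2 279.4 102. ] tool [56.1  2.1 26.5]
top far [530.5 290.4 102. ] tool [65.9 -7.8 26.5]
top near [527.9 270.6 102. ] tool [46.  -8.  26.5]
foot L [497.6 286.4  32. ] tool [ 58.  -39.9  96.5]
foot R [561.4 278.5  32. ] tool [58.  24.4 96.5]
foot far [509.4 293.3  32. ] tool [ 66.4 -29.1  96.5]
foot near [548.4 268.   32. ] tool [46.  12.8 96.5]
foot far r [550.7 288.2  32. ] tool [66.4 12.6 96.5]
a [479.8 307.5   8. ] tool [ 76.9 -60.1 120.5]
b [583.8 294.4   8. ] tool [ 76.6  44.6 120.4]
c [474.5 264.1   8. ] tool [ 33.2 -60.1 120.6]
d [578.3 251.1   8. ] tool [ 32.9  44.5 120.5]
wall 308.88187 229.18762
[529.5 280.7 105. ]
```

The enlarged view shows the shank top as a clean 20 × 20 mm square centred at (247,281), with the foot parallel to the jaws. The punch is at tool x +56.1, y -7.9. I'll go over it, down and grip.

```bash
python3 -m jog '[[0.3,[28,-4,0],[0,0,0]],[0.3,[28,-3.9,0],[0,0,0]],[0.3,[0,0,30],[0,0,0]],[0.3,[0,0,30],[0,0,0]],[0.3,[0,0,25],[0,0,0]],[0.3,[0,0,16],[0,0,0]],[0.3,[0,0,9],[0,0,0]],[0.3,[0,0,4.5],[0,0,0]],[0.3,[0,0,0],[0,0,0]],[0.3,[0,0,0],[0,0,0]]]' 45
python3 - <<'E'
from h import *
o=snap("w11"); print(o["tool_pos"],o["tcp_rot"].round(4),o["wrist_force"])
E
```

```text
time: 16.05
tool_pos: [530.2, 281.6, 15.4]
tcp_rot: [[0.122, 0.992, 0.001], [0.992, -0.122, 0.001], [0.001, 0.001, -1.0]]
wrist_force: [0.2, -0.6, 0.2]
finger_gap: 60.9
[530.1733737  281.60881933  15.39332571] [[ 1.223e-01  9.925e-01  1.400e-03]
 [ 9.925e-01 -1.223e-01  6.000e-04]
 [ 8.000e-04  1.300e-03 -1.000e+00]] [ 0.24945048 -0.56801228  0.15549046]
```

View pics/w11.png

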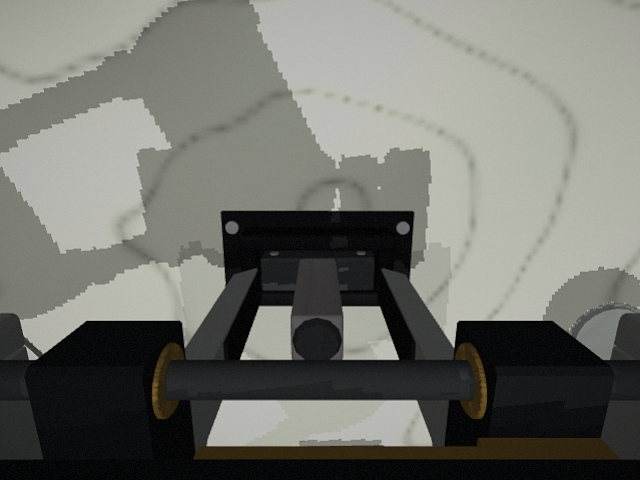

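The shank stands between the fingers at (317,300). I'll trim by about 1 mm and close.

```bash
python3 -m jog '[[0.3,[-1,-0.9,1],[0,0,0]],[0.3,[0,0,0],[0,0,0]],[-0.3,[0,0,0],[0,0,0]],[-0.6,[0,0,0],[0,0,0]],[-1,[0,0,0],[0,0,0]],[-1,[0,0,0],[0,0,0]],[-1,[0,0,0],[0,0,0]]]' 45
python3 - <<'E'
from h import *
o=snap("w12"); print(o["tool_pos"],o["tcp_rot"].round(4),o["wrist_force"],o["ft_torque"])
E
```

```text
time: 16.98
tool_pos: [528.8, 280.4, 13.7]
tcp_rot: [[0.122, 0.992, 0.0], [0.992, -0.122, 0.0], [0.0, 0.0, -1.0]]
wrist_force: [0.9, -1.8, -0.8]
finger_gap: 19.6
[528.84367402 280.44964535  13.68984077] [[ 1.223e-01  9.925e-01  4.000e-04]
 [ 9.925e-01 -1.223e-01  1.000e-04]
 [ 1.000e-04  4.000e-04 -1.000e+00]] [ 0.88371671 -1.80707925 -0.78195143] [-0.05569341  0.01628002 -0.00049811]
```

View pics/w12.png

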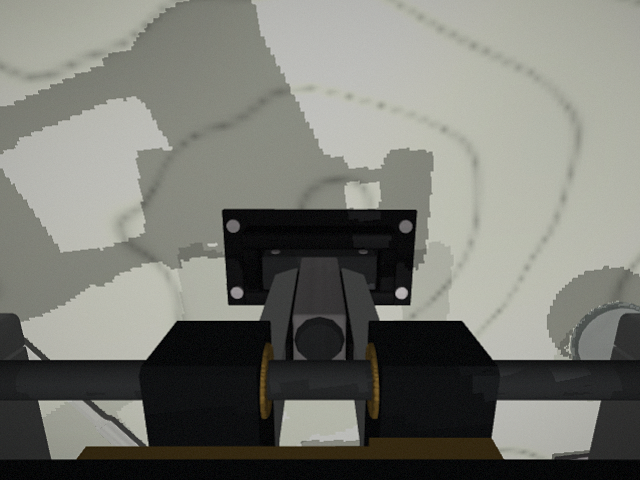

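The grip is good at a 19.6 mm gap. I'll lift straight up and weigh the punch.

```bash
python3 -m jog '[[-1,[0,0,-4],[0,0,0]],[-1,[0,0,-10],[0,0,0]],[-1,[0,0,-20],[0,0,0]],[-1,[0,0,-33],[0,0,0]],[-1,[0,0,-33],[0,0,0]],[-1,[0,0,0],[0,0,0]],[-1,[0,0,0],[0,0,0]]]'; python3 st.py
python3 -m jog '[[-1,[-43.6,3.4,0],[0,0,0]],[-1,[-43.6,3.4,0],[0,0,0]],[-1,[-43.6,3.4,0],[0,0,0]],[-1,[-43.6,3.4,0],[0,0,0]],[-1,[-43.6,3.4,0],[0,0,0]],[-1,[-43.6,3.4,0],[0,0,0]]]'
python3 -m jog '[[-1,[0,0,0],[0,0,-10.1]],[-1,[0,0,0],[0,0,-10.1]],[-1,[0,0,0],[0,0,-10.1]],[-1,[0,0,0],[0,0,-10.1]],[-1,[0,0,0],[0,0,-10.1]],[-1,[0,0,0],[0,0,-10.1]],[-1,[0,0,0],[0,0,-10.1]],[-1,[0,0,0],[0,0,-10]],[-1,[0,0,0],[0,0,-10]],[-1,[0,0,0],[0,0,0]]]';python3 st.py
python3 - <<'E'
from h import *
o=snap("w13"); print(o["tool_pos"],o["tcp_rot"].round(4),o["finger_gap"])
crop("w13",200,130,440,330,3.3,"w13c")
E
```

```text
time: 17.9
tool_pos: [527.6, 280.1, 112.7]
tcp_rot: [[0.122, 0.992, -0.002], [0.992, -0.122, -0.001], [-0.001, -0.002, -1.0]]
wrist_force: [0.2, 0.8, -3.0]
finger_gap: 19.6
blockframe 261.02 -19.56 z 112.69 F 0.85 [ 0.21  0.84 -3.04] T [-0.06   0.09  -0.008]
time: 18.65
tool_pos: [515.1, 17.1, 111.7]
tcp_rot: [[0.122, 0.992, -0.004], [0.992, -0.122, 0.0], [-0.0, -0.004, -1.0]]
wrist_force: [0.7, -0.6, -2.1]
finger_gap: 19.5
time: 19.9
tool_pos: [515.5, 18.4, 112.0]
tcp_rot: [[-0.994, 0.112, -0.003], [0.112, 0.994, 0.0], [0.004, 0.0, -1.0]]
wrist_force: [-0.1, 0.6, -2.7]
finger_gap: 19.8
blockframe -0.36 -2.72 z 111.97 F 0.57 [-0.11  0.59 -2.74] T [0.03  0.013 0.05 ]
[515.45331605  18.44526348 111.9700253 ] [[-9.937e-01  1.124e-01 -3.500e-03]
 [ 1.124e-01  9.937e-01  5.000e-04]
 [ 3.500e-03  1.000e-04 -1.000e+00]] 19.83548217428272
```

View pics/w13.png

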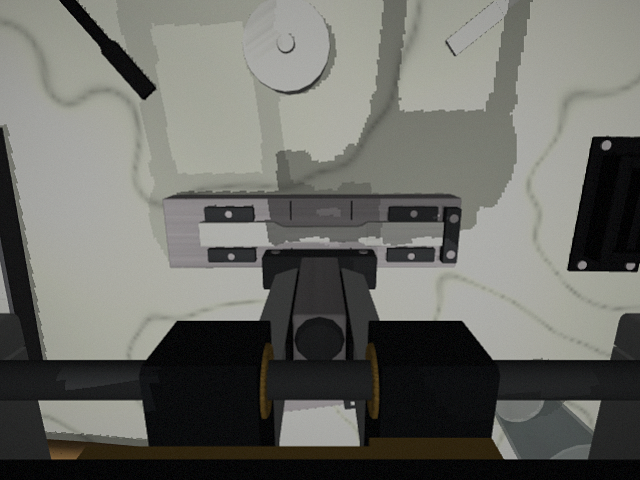

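The punch weighs about 3 N as expected. The wrist view shows the foot at (320,270) hiding the waist from behind, with the block lines at (291,210) and (351,210). I'll shift +1.7 mm in world x and go down to just above the bar.

```bash
python3 -m jog '[[-1,[-1.7,0,15],[0,0,0]],[-1,[0,0,22],[0,0,0]],[-1,[0,0,16],[0,0,0]],[-1,[0,0,8],[0,0,0]],[-1,[0,0,0],[0,0,0]],[-1,[0,0,0],[0,0,0]]]';python3 st.py
python3 - <<'E'
from h import *
o=snap("w14"); print(o["tool_pos"],o["tcp_rot"].round(4),o["finger_gap"])
crop("w14",220,150,420,300,4,"w14c")
snap("s14","scene"); crop("s14",260,210,400,310,5.5,"s14c")
E
```

```text
time: 20.7
tool_pos: [519.1, 18.1, 53.0]
tcp_rot: [[-0.994, 0.11, 0.001], [0.11, 0.994, -0.0], [-0.001, 0.0, -1.0]]
wrist_force: [0.4, 0.1, -3.2]
finger_gap: 20.0
blockframe -0.32 0.93 z 53.04 F 0.17 [ 0.4   0.13 -3.19] T [-0.001 -0.04   0.024]
[519.08421282  18.08182115  53.04209862] [[-9.939e-01  1.105e-01  1.100e-03]
 [ 1.105e-01  9.939e-01 -0.000e+00]
 [-1.100e-03  1.000e-04 -1.000e+00]] 19.963437794174904
```

View pics/w14c.png

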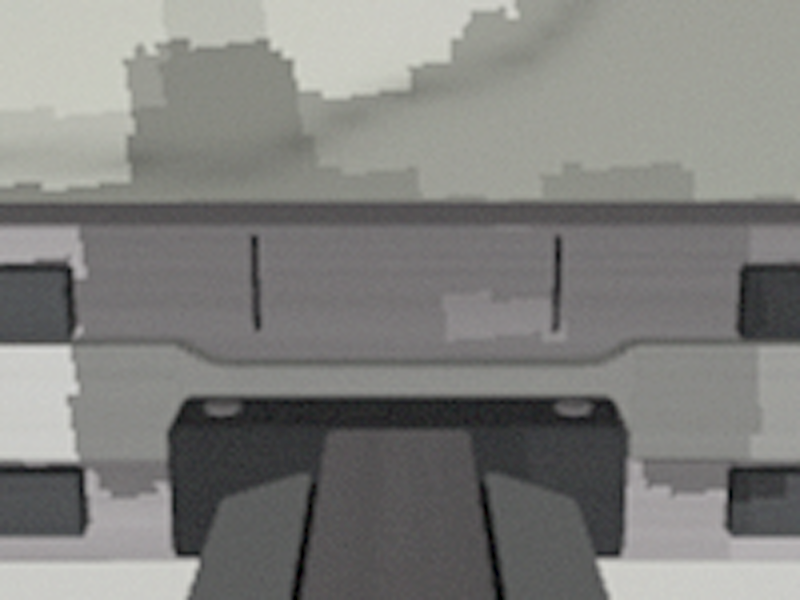

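View pics/s14c.png

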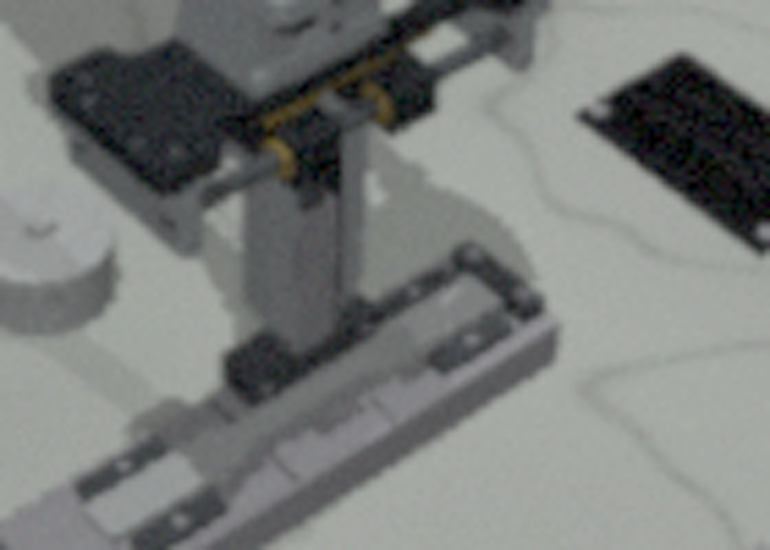

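Run:
```python
from h import *
im,d,C=load("w14"); z=np.load("w14.npz"); p,R=z["p"],z["R"]
c=lambda x,y:(220+x/4,150+y/4)
def P(n,q,h): X=onz(C,q,h); print(n,"tool",(R.T@(X-p)).round(2))
P("botL",c(190,398),55.3);P("botR",c(610,398),55.3)
P("topL",c(171,428),71.3);P("topR",c(627,428),71.3)
P("backtopL",c(175,554),71.3);P("backtopR",c(622,554),71.3)
P("spotL",c(222,408),60);P("spotR",c(573,408),60)
for x in (300,400,500):P("waist near edge",c(x,363),31)
P("l1",c(257,285),25);P("l2",c(556.5,285),25)
P("shank frontL",c(325,430),71.3);P("shank frontR",c(468,430),71.3)
for yy in (405,412,420,430,440,500):
    u,v=int(220+280/4),int(150+yy/4); o,dr=ray(C,(u,v)); print(yy,(R.T@(o+dr*d[v,u]-p)).round(1))
```

```text
botL tool [ 10.72 -31.73  -2.27]
botR tool [10.69 30.39 -2.27]
topL tool [ 11.26 -32.15 -18.27]
topR tool [ 11.23  30.47 -18.27]
backtopL tool [ -7.34 -32.32 -18.25]
backtopR tool [ -7.36  30.5  -18.25]
spotL tool [ 10.62 -26.46  -6.97]
spotR tool [10.61 24.38 -6.97]
waist near edge tool [  9.36 -17.02  22.03]
waist near edge tool [ 9.35 -0.61 22.03]
waist near edge tool [ 9.35 15.8  22.03]
l1 tool [ 21.14 -24.34  28.02]
l2 tool [21.12 25.38 28.02]
shank frontL tool [ 10.96 -11.01 -18.27]
shank frontR tool [ 10.95   8.64 -18.27]
405 [ 11.2 -18.   -7. ]
412 [ 11.2 -17.8 -10.9]
420 [ 11.7 -17.3 -16.1]
430 [ 11.  -17.3 -17.4]
440 [  9.3 -17.3 -17.7]
500 [  9.2 -15.5 -40.7]
```

Run:
```python
from h import *
crop("w14",255,220,345,260,8.5,"w14d")
im=np.load("w14.npz")["im"].astype(int)
for x in (300,320,340): print(x,[(v,im[v,x].sum()) for v in range(232,256)])
```

```text
300 [(232, np.int64(271)), (233, np.int64(266)), (234, np.int64(268)), (235, np.int64(254)), (236, np.int64(255)), (237, np.int64(259)), (238, np.int64(244)), (239, np.int64(228)), (240, np.int64(186)), (241, np.int64(237)), (242, np.int64(294)), (243, np.int64(322)), (244, np.int64(324)), (245, np.int64(326)), (246, np.int64(327)), (247, np.int64(323)), (248, np.int64(272)), (249, np.int64(133)), (250, np.int64(44)), (251, np.int64(59)), (252, np.int64(47)), (253, np.int64(53)), (254, np.int64(58)), (255, np.int64(51))]
320 [(232, np.int64(263)), (233, np.int64(269)), (234, np.int64(262)), (235, np.int64(269)), (236, np.int64(261)), (237, np.int64(248)), (238, np.int64(259)), (239, np.int64(233)), (240, np.int64(196)), (241, np.int64(233)), (242, np.int64(306)), (243, np.int64(320)), (244, np.int64(321)), (245, np.int64(322)), (246, np.int64(327)), (247, np.int64(330)), (248, np.int64(267)), (249, np.int64(120)), (250, np.int64(45)), (251, np.int64(56)), (252, np.int64(50)), (253, np.int64(62)), (254, np.int64(54)), (255, np.int64(48))]
340 [(232, np.int64(332)), (233, np.int64(329)), (234, np.int64(304)), (235, np.int64(255)), (236, np.int64(253)), (237, np.int64(259)), (238, np.int64(253)), (239, np.int64(222)), (240, np.int64(199)), (241, np.int64(245)), (242, np.int64(300)), (243, np.int64(320)), (244, np.int64(329)), (245, np.int64(320)), (246, np.int64(330)), (247, np.int64(332)), (248, np.int64(271)), (249, np.int64(131)), (250, np.int64(41)), (251, np.int64(50)), (252, np.int64(63)), (253, np.int64(61)), (254, np.int64(53)), (255, np.int64(45))]
```

View pics/w14d.png

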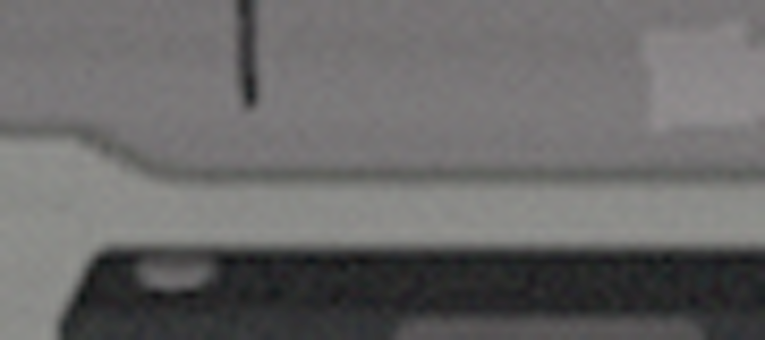

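Seen in the same picture, the punch is about 1.4 mm off in tool x against the waist edge and about 1.35 mm in tool y against the lines. I'll correct both and go lower.

```bash
python3 -m jog '[[-1,[1.4,1.35,0],[0,0,0]],[-1,[0,0,5],[0,0,0]],[-1,[0,0,4],[0,0,0]],[-1,[0,0,0],[0,0,0]],[-1,[0,0,0],[0,0,0]]]';python3 st.py
python3 - <<'E'
from h import *
o=snap("w15"); print(o["tool_pos"],o["tcp_rot"].round(4),o["finger_gap"])
crop("w15",220,190,420,290,4,"w15c")
im=np.load("w15.npz")["im"].astype(int)
for x in (300,320,340): print(x,[(v,int(im[v,x].sum())) for v in range(235,262)])
E
```

```text
time: 21.42
tool_pos: [517.3, 19.6, 43.6]
tcp_rot: [[-0.994, 0.11, -0.0], [0.11, 0.994, 0.0], [0.0, 0.0, -1.0]]
wrist_force: [-0.6, 0.4, -3.2]
finger_gap: 19.6
blockframe 0.99 -0.99 z 43.59 F 0.33 [-0.55  0.39 -3.24] T [ 0.023 -0.034 -0.025]
[517.3296401   19.59456036  43.58818588] [[-9.939e-01  1.103e-01 -0.000e+00]
 [ 1.103e-01  9.939e-01  1.000e-04]
 [ 0.000e+00  1.000e-04 -1.000e+00]] 19.57120242883961
300 [(235, 277), (236, 263), (237, 267), (238, 269), (239, 267), (240, 278), (241, 254), (242, 250), (243, 266), (244, 256), (245, 250), (246, 211), (247, 203), (248, 188), (249, 122), (250, 35), (251, 52), (252, 63), (253, 62), (254, 54), (255, 59), (256, 70), (257, 78), (258, 81), (259, 87), (260, 94), (261, 99)]
320 [(235, 266), (236, 261), (237, 276), (238, 275), (239, 273), (240, 275), (241, 272), (242, 260), (243, 263), (244, 262), (245, 258), (246, 215), (247, 205), (248, 192), (249, 113), (250, 57), (251, 62), (252, 56), (253, 56), (254, 62), (255, 48), (256, 62), (257, 127), (258, 163), (259, 172), (260, 163), (261, 169)]
340 [(235, 309), (236, 334), (237, 310), (238, 276), (239, 270), (240, 268), (241, 264), (242, 267), (243, 264), (244, 266), (245, 244), (246, 225), (247, 207), (248, 186), (249, 113), (250, 43), (251, 53), (252, 61), (253, 53), (254, 52), (255, 47), (256, 71), (257, 84), (258, 89), (259, 87), (260, 92), (261, 91)]
```

View pics/w15c.png

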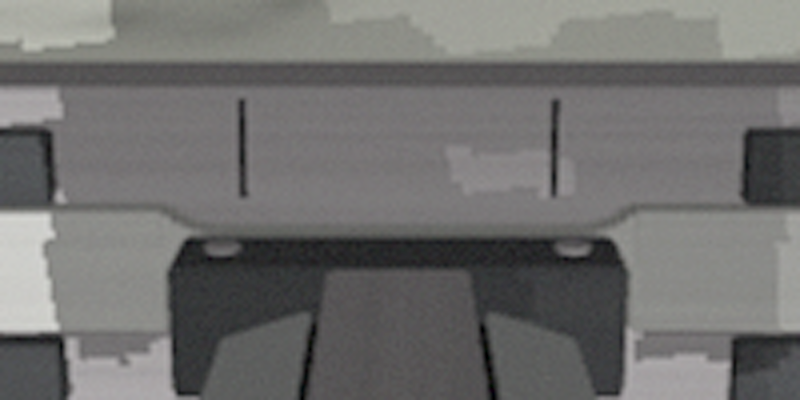

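Run:
```python
from h import *
im,d,C=load("w15"); z=np.load("w15.npz"); p,R=z["p"],z["R"]
c=lambda x,y:(220+(x+.5)/4-.5,190+(y+.5)/4-.5)
def P(n,q,h): X=onz(C,q,h); print(n,"tool",(R.T@(X-p)).round(2))
P("botL",c(188,239),45.9);P("botR",c(612,239),45.9)
P("topL",c(171,269),61.9);P("topR",c(627,269),61.9)
P("backtopL",c(175,393),61.9)
P("shankL",c(325,270),61.9);P("shankR",c(470,270),61.9)
P("spotL",c(222,249),50);P("spotR",c(573,249),50)
P("l1",c(242.5,150),25);P("l2",c(555,150),25)
g=im.astype(int).sum(2)
for col in (225,235,240,245,250,255,388,395,400,405,410):
    v=g[230:290,col]; dv=np.diff(v); a=np.argsort(-abs(dv))[:6]; print(col,sorted([(int(k+230),int(dv[k])) for k in a]))
```

```text
botL tool [ 10.81 -32.24  -2.31]
botR tool [10.78 30.46 -2.31]
topL tool [ 11.34 -32.35 -18.31]
topR tool [ 11.32  30.25 -18.31]
backtopL tool [ -6.94 -32.51 -18.31]
shankL tool [ 11.19 -11.21 -18.31]
shankR tool [ 11.18   8.7  -18.31]
spotL tool [ 10.53 -26.75  -6.41]
spotR tool [10.51 24.23 -6.41]
l1 tool [ 19.37 -26.08  18.59]
l2 tool [19.35 23.96 18.59]
225 [(241, 91), (242, 200), (243, 118), (271, -58), (272, -238), (273, -208)]
235 [(237, 58), (240, -158), (242, 64), (272, -101), (273, -69), (274, -56)]
240 [(240, -46), (242, 67), (271, -45), (272, -55), (278, 41), (279, 105)]
245 [(242, 60), (243, 41), (271, -49), (272, -49), (278, 89), (279, 91)]
250 [(240, -40), (241, 39), (242, 59), (272, -54), (280, 89), (281, 79)]
255 [(240, -34), (242, 58), (271, -33), (272, -58), (277, 92), (278, 91)]
388 [(240, -49), (242, 73), (271, -48), (272, -64), (278, 93), (279, 48)]
395 [(240, -60), (242, 58), (271, -41), (272, -59), (277, 91), (278, 102)]
400 [(240, -52), (242, 74), (271, -44), (272, -62), (279, 89), (280, 87)]
405 [(237, -46), (238, 69), (239, 57), (242, 70), (272, -134), (273, -91)]
410 [(240, 54), (241, 98), (242, 65), (272, -139), (273, -96), (281, 47)]
```

Run:
```python
from h import *
crop("w15",225,230,275,285,9,"w15l");crop("w15",370,230,420,285,9,"w15r")
```

```text
(no output)
```

View pics/w15l.png

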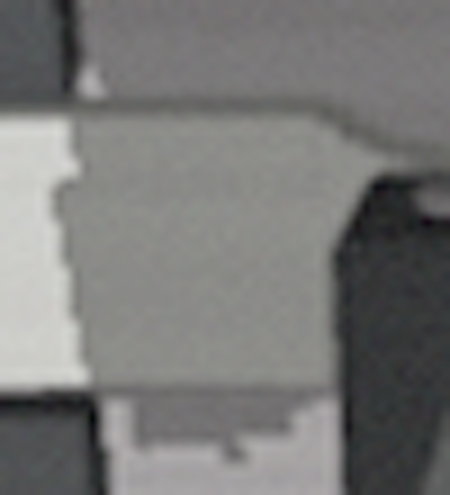

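View pics/w15r.png

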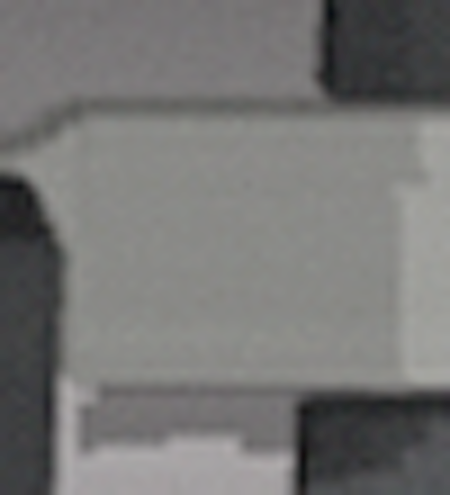

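Run:
```python
from h import *
im,d,C=load("w15"); z=np.load("w15.npz"); p,R=z["p"],z["R"]
def T(q,h): return (R.T@(onz(C,q,h)-p))[0]
a,b=T((250,242.4),31),T((250,272),31); print(a,b,(a+b)/2,a-b)
# cross-check bottom edge row at foot: half level
print("foot bottom",[T((320,v),45.9) for v in (248.7,249.1)])
for dz in(-1,0,1): print(T((320,248.9),45.9+dz)-10, T((250,190+270/4),61.9+dz)-10)
```

```text
10.904218226998474 -8.902661163640703 1.0007785316788853 19.806879390639175
foot bottom [np.float64(11.212302530692874), np.float64(10.96546245833641)]
0.7882933965953036 0.6570701349620354
1.0889002639256713 0.9831902560018246
1.389507131256039 1.3093103770416157
```

Everything lines up now: bar centre 1.0 against punch 1.0–1.1 in tool x, and lines -1.06 against foot -1.0 in tool y. I'll lower gently, watching the force.

```bash
python3 -m jog '[[-1,[0,0,1],[0,0,0]],[-1,[0,0,1],[0,0,0]],[-1,[0,0,0.6],[0,0,0]],[-1,[0,0,0.4],[0,0,0]],[-1,[0,0,0],[0,0,0]]]'>/dev/null;python3 st.py
python3 -m jog '[[-1,[0,0,0.3],[0,0,0]],[-1,[0,0,0],[0,0,0]]]'>/dev/null;python3 st.py
python3 -m jog '[[-1,[0,0,0.3],[0,0,0]],[-1,[0,0,0],[0,0,0]]]'>/dev/null;python3 st.py
python3 -m jog '[[-1,[0,0,0.3],[0,0,0]],[-1,[0,0,0],[0,0,0]]]'>/dev/null;python3 st.py
```

```text
blockframe 1.01 -1.03 z 40.65 F 0.8 [-0.34  0.84 -3.49] T [0.006 0.051 0.034]
blockframe 1.02 -1.03 z 40.37 F -0.26 [ 0.01 -0.26 -2.93] T [ 0.073 -0.012 -0.034]
blockframe 1.04 -1.06 z 40.04 F -0.75 [ 0.44 -0.8  -2.67] T [0.    0.022 0.04 ]
blockframe 1.02 -1.06 z 39.75 F -0.47 [-0.83 -0.38 -3.07] T [ 0.01  -0.043  0.025]
```

```bash
python3 -m jog '[[-1,[0,0,0.3],[0,0,0]],[-1,[0,0,0],[0,0,0]]]'>/dev/null;python3 st.py
python3 -m jog '[[-1,[0,0,0.3],[0,0,0]],[-1,[0,0,0],[0,0,0]]]'>/dev/null;python3 st.py
python3 -m jog '[[-1,[0,0,0.3],[0,0,0]],[-1,[0,0,0],[0,0,0]]]'>/dev/null;python3 st.py
python3 -m jog '[[-1,[0,0,0.2],[0,0,0]],[-1,[0,0,0],[0,0,0]]]'>/dev/null;python3 st.py
```

```text
blockframe 1.02 -1.04 z 39.45 F -0.77 [ 0.06 -0.79 -3.69] T [ 0.04   0.008 -0.013]
blockframe 1.0 -1.02 z 39.14 F -0.18 [-0.99 -0.07 -3.22] T [0.01  0.034 0.016]
blockframe 1.0 -1.03 z 38.84 F -0.6 [ 0.45 -0.66 -2.76] T [-0.021 -0.003  0.005]
blockframe 1.02 -1.02 z 38.67 F 0.06 [ 0.26  0.04 -2.62] T [ 0.017  0.004 -0.027]
```

```bash
python3 -m jog '[[-1,[0,0,0.2],[0,0,0]],[-1,[0,0,0],[0,0,0]]]'>/dev/null;python3 st.py
python3 -m jog '[[-1,[0,0,0.2],[0,0,0]],[-1,[0,0,0],[0,0,0]]]'>/dev/null;python3 st.py
python3 -m jog '[[-1,[0,0,0.2],[0,0,0]],[-1,[0,0,0],[0,0,0]]]'>/dev/null;python3 st.py
python3 -m jog '[[-1,[0,0,0.2],[0,0,0]],[-1,[0,0,0],[0,0,0]]]'>/dev/null;python3 st.py
```

```text
blockframe 1.02 -0.99 z 38.5 F 0.06 [-0.81  0.15 -3.12] T [ 0.042  0.02  -0.031]
blockframe 1.02 -0.99 z 38.38 F 0.62 [-0.15  0.64 -2.  ] T [-0.012  0.049 -0.03 ]
blockframe 1.01 -0.93 z 38.26 F 0.25 [ 0.38  0.21 -0.42] T [ 0.08   0.122 -0.015]
blockframe 1.03 -0.95 z 38.1 F -0.34 [-0.54 -0.28  1.07] T [-0.002  0.182 -0.023]
```

Contact: the net load is about 4 N and the a/b moment is about 0. I'll raise it gradually to 16 N in all, which is Fz ≈ +13, and trim out the small side force.

```bash
python3 -m jog '[[-1,[0.1,0,0.2],[0,0,0]],[-1,[0,0,0.2],[0,0,0]],[-1,[0,0,0],[0,0,0]]]'>/dev/null;python3 st.py
python3 -m jog '[[-1,[0.05,0,0.2],[0,0,0]],[-1,[0,0,0.2],[0,0,0]],[-1,[0,0,0],[0,0,0]]]'>/dev/null;python3 st.py
```

```text
blockframe 1.02 -0.94 z 37.87 F -0.62 [-1.35 -0.47  5.64] T [0.076 0.358 0.01 ]
blockframe 1.05 -0.91 z 37.76 F -0.54 [-1.87 -0.34  7.26] T [0.057 0.416 0.014]
```

```bash
python3 -m jog '[[-1,[0.2,0,0],[0,0,0]],[-1,[0,0,0],[0,0,0]]]'>/dev/null;python3 st.py
python3 -m jog '[[-1,[0.1,0,0.2],[0,0,0]],[-1,[0,0,0.1],[0,0,0]],[-1,[0,0,0],[0,0,0]]]'>/dev/null;python3 st.py
```

```text
blockframe 1.02 -0.95 z 37.77 F 0.18 [-1.18  0.31  6.24] T [-0.012  0.434 -0.01 ]
blockframe 1.05 -0.92 z 37.73 F 0.0 [-1.97  0.22  7.37] T [0.085 0.454 0.004]
```

```bash
python3 -m jog '[[-1,[0,0,0],[0,0,0]]]'>/dev/null;python3 st.py
python3 -m jog '[[-1,[0.1,0,0.3],[0,0,0]],[-1,[0,0,0],[0,0,0]]]'>/dev/null;python3 st.py
python3 -m jog '[[-1,[0,0,0],[0,0,0]]]'>/dev/null;python3 st.py
```

```text
blockframe 1.05 -0.9 z 37.71 F 0.0 [-1.86  0.21  7.92] T [-0.009  0.451  0.032]
blockframe 1.04 -0.88 z 37.67 F -0.86 [-1.78 -0.67  9.9 ] T [0.06  0.535 0.034]
blockframe 1.02 -0.86 z 37.68 F 0.19 [-2.02  0.42  9.85] T [ 0.114  0.592 -0.007]
```

```bash
python3 -m jog '[[-1,[0.1,0,0.2],[0,0,0]],[-1,[0,0,0.2],[0,0,0]],[-1,[0,0,0],[0,0,0]]]'>/dev/null;python3 st.py
python3 -m jog '[[-1,[0,0,0],[0,0,0]],[-1,[0,0,0],[0,0,0]]]'>/dev/null;python3 st.py
```

```text
blockframe 1.04 -0.87 z 37.6 F -0.36 [-2.68 -0.06 12.08] T [ 0.104  0.62  -0.019]
blockframe 1.03 -0.89 z 37.56 F -0.43 [-1.88 -0.23 11.46] T [0.045 0.645 0.013]
```

```bash
python3 -m jog '[[-1,[0.05,0,0.2],[0,0,0]],[-1,[0,0,0],[0,0,0]],[-1,[0,0,0],[0,0,0]]]'>/dev/null;python3 st.py
python3 -m jog '[[-1,[0,0,0],[0,0,0]],[-1,[0,0,0],[0,0,0]],[-1,[0,0,0],[0,0,0]]]'>/dev/null;python3 st.py
python3 -m jog '[[-1,[0,0,0],[0,0,0]],[-1,[0,0,0],[0,0,0]],[-1,[0,0,0],[0,0,0]]]'>/dev/null;python3 st.py
```

```text
blockframe 1.04 -0.87 z 37.54 F -0.51 [-2.09 -0.28 13.5 ] T [ 0.08   0.644 -0.03 ]
blockframe 1.04 -0.86 z 37.54 F -0.01 [-2.4   0.26 12.43] T [0.078 0.671 0.021]
blockframe 1.03 -0.85 z 37.56 F -0.94 [-2.74 -0.64 12.69] T [0.033 0.659 0.005]
```

That's about 16 N in all, 8 N per point, held for over a second. I'll unload while undoing the x trims in step so the points don't drag, then lift straight off.

```bash
python3 -m jog '[[-1,[-0.1,0,-0.4],[0,0,0]],[-1,[-0.1,0,-0.4],[0,0,0]],[-1,[-0.1,0,-0.4],[0,0,0]],[-1,[0,0,0],[0,0,0]]]'>/dev/null;python3 st.py
python3 -m jog '[[-1,[-0.1,0,-0.4],[0,0,0]],[-1,[-0.1,0,-0.4],[0,0,0]],[-1,[0,0,0],[0,0,0]]]'>/dev/null;python3 st.py
```

```text
blockframe 1.03 -0.91 z 37.8 F -0.43 [-1.69 -0.25  7.  ] T [ 0.033  0.403 -0.004]
blockframe 1.04 -0.94 z 37.95 F -0.17 [-0.27 -0.14  4.08] T [-0.06   0.181  0.018]
```

```bash
python3 -m jog '[[-1,[-0.1,0,-0.4],[0,0,0]],[-1,[-0.1,0,-0.4],[0,0,0]],[-1,[0,0,0],[0,0,0]]]'>/dev/null;python3 st.py
python3 -m jog '[[-1,[0,0,-0.4],[0,0,0]],[-1,[0,0,-0.6],[0,0,0]],[-1,[0,0,-1],[0,0,0]],[-1,[0,0,-2],[0,0,0]],[-1,[0,0,-4],[0,0,0]],[-1,[0,0,0],[0,0,0]]]'>/dev/null;python3 st.py
python3 - <<'E'
from h import *
snap("w16"); crop("w16",220,150,420,300,4,"w16c")
E
```

```text
blockframe 1.01 -1.05 z 38.27 F 0.49 [ 0.86  0.4  -1.16] T [-0.018 -0.123 -0.024]
blockframe 1.05 -0.59 z 47.16 F 0.45 [-0.6   0.52 -3.25] T [ 0.016 -0.036 -0.01 ]
```

View pics/w16c.png

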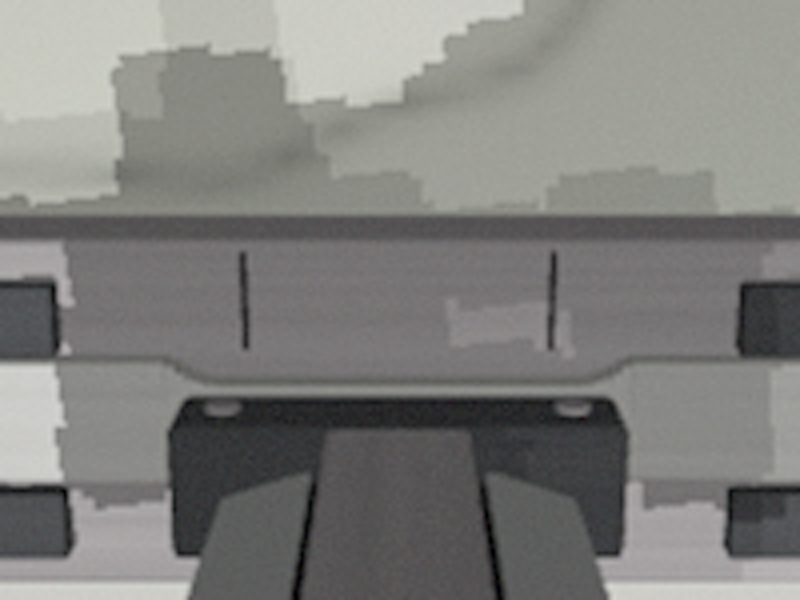

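Clean lift. I'll raise it, turn back and go to the rest.

```bash
python3 -m jog '[[-1,[0,0,-20],[0,0,0]],[-1,[0,0,-30],[0,0,0]],[-1,[0,0,-18],[0,0,0]]]'>/dev/null
python3 -m jog '[[-1,[0,0,0],[0,0,10.1]],[-1,[0,0,0],[0,0,10.1]],[-1,[0,0,0],[0,0,10.1]],[-1,[0,0,0],[0,0,10.1]],[-1,[0,0,0],[0,0,10.1]],[-1,[0,0,0],[0,0,10.1]],[-1,[0,0,0],[0,0,10.1]],[-1,[0,0,0],[0,0,10]],[-1,[0,0,0],[0,0,10]],[-1,[0,0,0],[0,0,0]]]'
python3 - <<'E'
from h import *
o=snap("w17"); print(o["tool_pos"],o["tcp_rot"].round(4),o["finger_gap"])
d=np.array([528.84,280.45,0])-o["tool_pos"]; print((o["tcp_rot"].T@d).round(1))
E
```

```text
time: 32.15
tool_pos: [517.1, 19.6, 114.6]
tcp_rot: [[0.12, 0.993, -0.0], [0.993, -0.12, 0.0], [0.0, -0.0, -1.0]]
wrist_force: [-0.1, -0.7, -2.4]
finger_gap: 19.9
[517.11336552  19.62827072 114.56208942] [[ 1.204e-01  9.927e-01 -2.000e-04]
 [ 9.927e-01 -1.204e-01  1.000e-04]
 [ 1.000e-04 -3.000e-04 -1.000e+00]] 19.853439087885448
[260.3 -19.7 114.6]
```

View pics/w17.png

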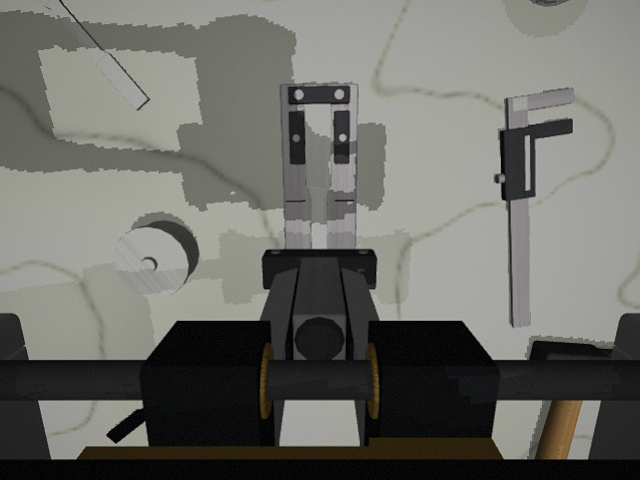

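```bash
python3 -m jog '[[-1,[0,0,0],[0,0,0.1]],[-1,[43.3,-3.3,0],[0,0,0]],[-1,[43.3,-3.3,0],[0,0,0]],[-1,[43.3,-3.3,0],[0,0,0]],[-1,[43.3,-3.3,0],[0,0,0]],[-1,[43.3,-3.3,0],[0,0,0]],[-1,[43.3,-3.3,0],[0,0,0]],[-1,[0,0,30],[0,0,0]],[-1,[0,0,30],[0,0,0]],[-1,[0,0,0],[0,0,0]]]'
python3 -m jog '[[-1,[0,0,0],[0,0,0]],[-1,[0,0,0],[0,0,0]]]'>/dev/null
python3 - <<'E'
from h import *
o=snap("w18"); print(o["tool_pos"],o["tcp_rot"].round(4),o["finger_gap"])
crop("w18",210,190,430,330,3.6,"w18c")
E
```

```text
time: 33.45
tool_pos: [527.4, 279.1, 52.2]
tcp_rot: [[0.123, 0.992, -0.006], [0.992, -0.123, -0.002], [-0.003, -0.006, -1.0]]
wrist_force: [-0.1, -0.0, -3.0]
finger_gap: 19.9
[531.21246563 280.20705065  56.30838228] [[ 0.1242  0.9923  0.003 ]
 [ 0.9923 -0.1242  0.0012]
 [ 0.0016  0.0028 -1.    ]] 20.191612388252953
```

View pics/w18c.png

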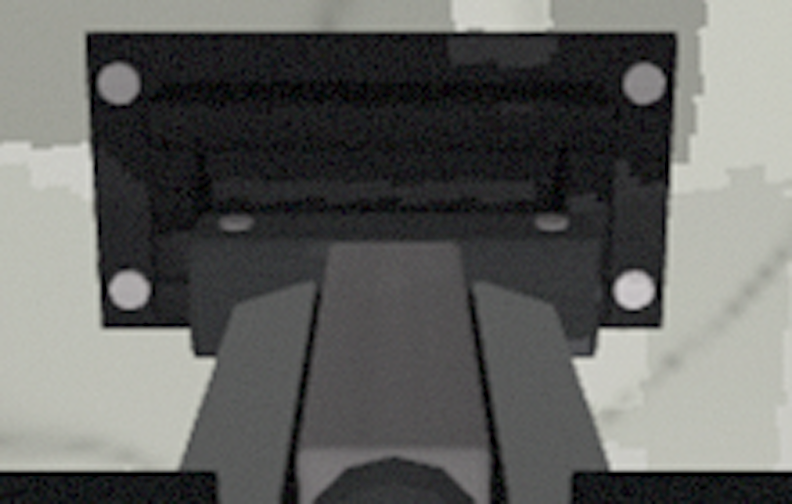

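The arm is still swaying a little after the fast move, so I'll let it settle and measure again.

```bash
python3 -m jog '[[-1,[0,0,0],[0,0,0]],[-1,[0,0,0],[0,0,0]],[-1,[0,0,0],[0,0,0]],[-1,[0,0,0],[0,0,0]]]'>/dev/null
python3 - <<'E'
from h import *
o=snap("w19"); print(o["tool_pos"],o["tcp_rot"].round(4),o["finger_gap"])
crop("w19",210,190,430,330,3.6,"w19c")
E
```

```text
[529.87280135 279.84193835  54.6754546 ] [[ 1.242e-01  9.923e-01 -0.000e+00]
 [ 9.923e-01 -1.242e-01  1.000e-04]
 [ 1.000e-04 -0.000e+00 -1.000e+00]] 20.091410582407548
```

View pics/w19c.png

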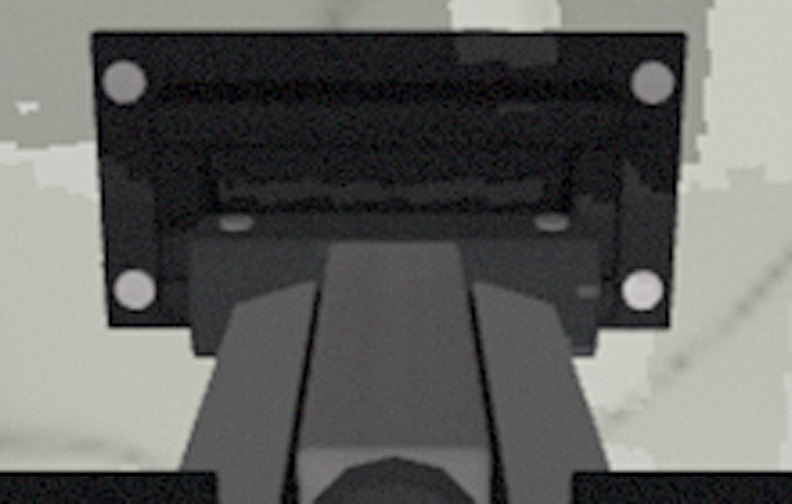

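Run:
```python
from h import *
im,d,C=load("w19"); z=np.load("w19.npz"); p,R=z["p"],z["R"]
c=lambda x,y:(210+(x+.5)/3.6-.5,190+(y+.5)/3.6-.5)
def T(q,h): return R.T@(onz(C,q,h)-p)
S=np.array([T(c(*q),8) for q in((124,82),(652,82),(134,290),(642,290))]); print(S.round(2),S.mean(0).round(2))
t=p[2]-7.7
print("shank",T(c(328,243),t+26).round(2),T(c(463,243),t+26).round(2)); print("spots",T(c(235,222),t+14).round(2),T(c(552,222),t+14).round(2))
print("foot",T(c(191,240),t+26).round(2),T(c(600,240),t+26).round(2))
```

```text
[[ 22.17 -53.43  46.68]
 [ 22.11  50.9   46.68]
 [-21.36 -53.63  46.67]
 [-21.44  50.97  46.67]] [ 0.37 -1.3  46.68]
shank [  9.84 -10.22 -18.3 ] [  9.82  10.37 -18.3 ]
spots [  9.51 -25.8   -6.3 ] [ 9.48 25.35 -6.3 ]
foot [ 10.33 -31.1  -18.3 ] [ 10.29  31.25 -18.3 ]
```

Run:
```python
from h import *
a=r.get_calibration("wrist")["tool_from_camera"];b=r.get_calibration("wrist")["tool_from_camera"]
print(a.round(5));print(abs(a-b).max())
for t in("w9","w10","w14","w15","w19"):
    im,d,C=load(t); z=np.load(t+".npz"); p,R=z["p"],z["R"]
    print(t,(R.T@(onz(C,(319.06,236.06),p[2]-20)-p)).round(2), np.linalg.det(R),abs(R.T@R-np.eye(3)).max())
```

```text
[[-4.1000000e-04 -9.6729000e-01 -2.5365000e-01  7.2320560e+01]
 [ 1.0000000e+00 -6.2000000e-04  7.5000000e-04 -3.1472000e-01]
 [-8.9000000e-04 -2.5365000e-01  9.6729000e-01 -2.1096963e+02]
 [ 0.0000000e+00  0.0000000e+00  0.0000000e+00  1.0000000e+00]]
0.0
w9 [11.75 -0.13 20.  ] 1.0000000000000002 2.220446049250313e-16
w10 [11.76 -0.13 19.98] 1.0 1.0986028579511476e-16
w14 [11.76 -0.13 19.99] 0.9999999999999998 4.440892098500626e-16
w15 [11.75 -0.13 20.  ] 0.9999999999999998 3.3306690738754696e-16
w19 [11.75 -0.13 20.  ] 0.9999999999999999 2.220446049250313e-16
```

The rest's centre is about (+0.4, -1.2) mm from the punch's. I'll shift and lower into the recess, slowly at the end.

```bash
python3 -m jog '[[-1,[0.5,-1.2,0],[0,0,0]],[-1,[0,0,8],[0,0,0]],[-1,[0,0,8],[0,0,0]],[-1,[0,0,6],[0,0,0]],[-1,[0,0,4],[0,0,0]],[-1,[0,0,0],[0,0,0]],[-1,[0,0,0],[0,0,0]]]'; python3 st.py
python3 -m jog '[[-1,[0,0,3],[0,0,0]],[-1,[0,0,3],[0,0,0]],[-1,[0,0,2],[0,0,0]],[-1,[0,0,2],[0,0,0]],[-1,[0,0,1],[0,0,0]],[-1,[0,0,0],[0,0,0]]]'; python3 st.py
```

```text
time: 35.17
tool_pos: [529.0, 280.6, 28.9]
tcp_rot: [[0.124, 0.992, 0.0], [0.992, -0.124, 0.0], [0.0, 0.0, -1.0]]
wrist_force: [-0.6, 0.4, -3.6]
finger_gap: 19.8
blockframe 261.68 -18.25 z 28.86 F 0.31 [-0.62  0.38 -3.63] T [-0.057  0.093 -0.035]
time: 35.92
tool_pos: [528.7, 280.5, 17.6]
tcp_rot: [[0.124, 0.992, -0.0], [0.992, -0.124, 0.0], [0.0, -0.0, -1.0]]
wrist_force: [0.4, -0.4, -3.6]
finger_gap: 19.5
blockframe 261.58 -18.52 z 17.61 F -0.34 [ 0.38 -0.39 -3.55] T [-0.066  0.052  0.014]
```

```bash
python3 -m jog '[[-1,[0,0,1],[0,0,0]],[-1,[0,0,1],[0,0,0]],[-1,[0,0,0.8],[0,0,0]],[-1,[0,0,0.5],[0,0,0]],[-1,[0,0,0],[0,0,0]]]' >/dev/null; python3 st.py
python3 -m jog '[[-1,[0,0,0.4],[0,0,0]],[-1,[0,0,0],[0,0,0]]]' >/dev/null; python3 st.py
python3 -m jog '[[-1,[0,0,0.3],[0,0,0]],[-1,[0,0,0],[0,0,0]]]' >/dev/null; python3 st.py
python3 -m jog '[[-1,[0,0,0.3],[0,0,0]],[-1,[0,0,0],[0,0,0]]]' >/dev/null; python3 st.py
```

```text
blockframe 261.61 -18.49 z 14.36 F 0.17 [-0.58  0.24 -2.84] T [-0.08   0.074  0.004]
blockframe 261.57 -18.51 z 13.98 F 0.11 [ 0.38  0.07 -3.5 ] T [-0.043  0.051 -0.042]
blockframe 261.6 -18.45 z 13.7 F 0.53 [-0.03  0.53 -3.63] T [-0.05   0.056  0.029]
blockframe 261.62 -18.46 z 13.68 F -0.33 [-0.49 -0.27 -1.38] T [-0.036  0.267  0.038]
```

It's seated at z 13.7, the same height it was gripped at. I'll open and rise.

```bash
python3 -m jog '[[-0.5,[0,0,0],[0,0,0]],[-0.3,[0,0,0],[0,0,0]],[0.3,[0,0,0],[0,0,0]],[0.3,[0,0,0],[0,0,0]],[0.3,[0,0,0],[0,0,0]],[0.3,[0,0,-10],[0,0,0]],[0.3,[0,0,-25],[0,0,0]],[0.3,[0,0,-35],[0,0,0]],[0.3,[0,0,-35],[0,0,0]],[0.3,[0,0,0],[0,0,0]]]'
python3 -m jog '[[0.3,[-40,0,-10],[0,0,0]],[0.3,[-60,0,-10],[0,0,0]],[0.3,[-50,0,0],[0,0,0]],[0.3,[0,0,0],[0,0,0]],[0.3,[0,0,0],[0,0,0]],[0.3,[0,0,0],[0,0,0]],[0.3,[0,0,0],[0,0,0]]]'
python3 - <<'E'
from h import *
o=snap("w20"); snap("s20","scene"); snap("t20","top")
crop("s20",240,190,440,330,4,"s20c"); print(o["tool_pos"])
E
```

```text
time: 38.55
tool_pos: [531.1, 281.5, 122.1]
tcp_rot: [[0.124, 0.992, 0.007], [0.992, -0.124, 0.003], [0.004, 0.007, -1.0]]
wrist_force: [-0.3, 0.1, -0.0]
finger_gap: 61.1
time: 39.42
tool_pos: [510.1, 132.7, 138.1]
tcp_rot: [[0.123, 0.992, -0.0], [0.992, -0.123, 0.0], [0.0, -0.0, -1.0]]
wrist_force: [-0.3, -1.3, -0.4]
finger_gap: 61.2
[510.13307209 132.72022177 138.05843288]
```

View pics/w20.png

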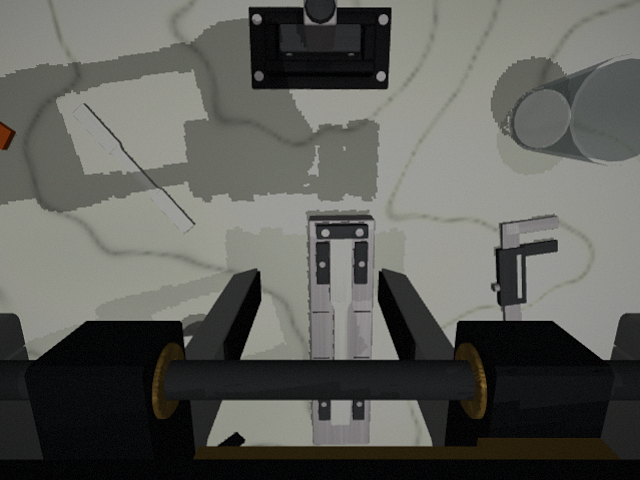

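View pics/s20c.png

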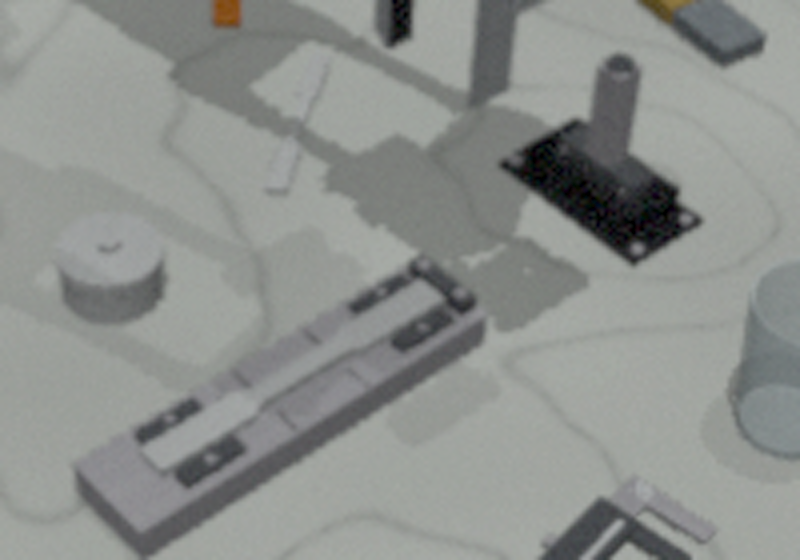

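View pics/t20.png

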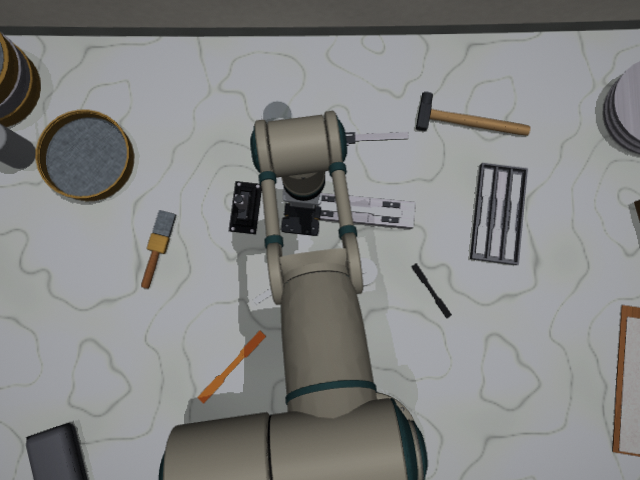

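The punch is upright in its rest and the tin and other items haven't moved. I'll take one last close look at the bar end and the dots.

```bash
python3 -m jog '[[-1,[-45,2,0],[0,0,0]],[-1,[-45,2,0],[0,0,0]],[-1,[-45,2,3],[0,0,0]],[-1,[-40,2,3],[0,0,0]],[-1,[0,0,0],[0,0,0]],[-1,[0,0,0],[0,0,0]],[-1,[0,0,0],[0,0,0]],[-1,[0,0,0],[0,0,0]]]'
python3 - <<'E'
from h import *
o=snap("w21"); crop("w21",265,0,385,150,4,"w21a"); crop("w21",265,70,385,190,5,"w21b"); print(o["tool_pos"])
E
```

```text
time: 40.58
tool_pos: [496.5, -42.0, 132.4]
tcp_rot: [[0.123, 0.992, 0.0], [0.992, -0.123, 0.0], [0.0, 0.0, -1.0]]
wrist_force: [-0.2, 0.8, 0.7]
finger_gap: 0.4
[496.47934373 -42.0082644  132.44613031]
```

View pics/w21a.png

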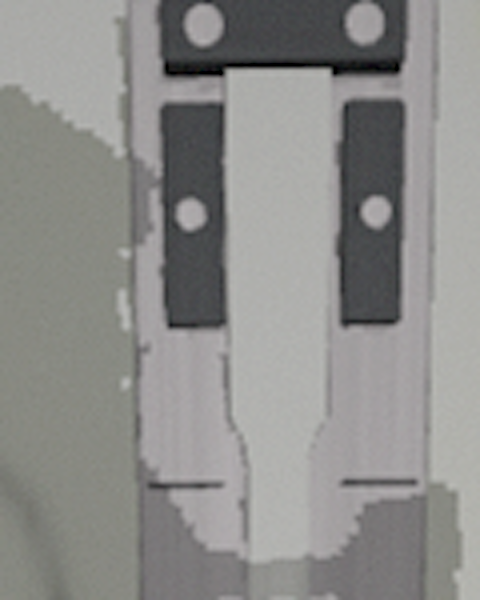

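View pics/w21b.png

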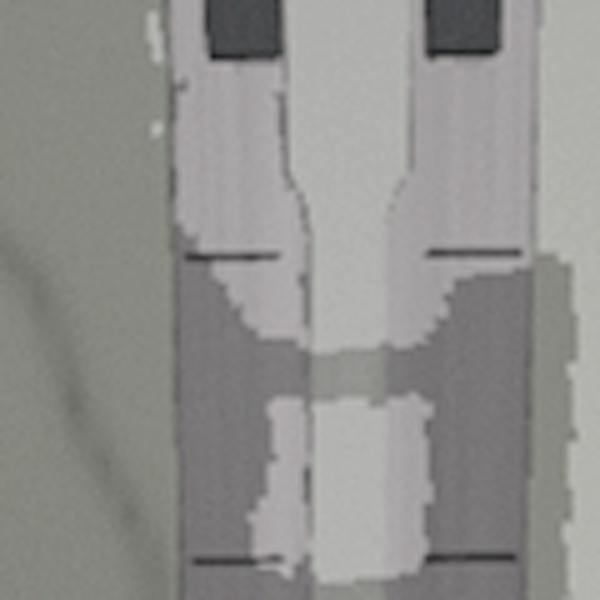

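The bar's end still sits tight against the stop, at (278,68) in the crop. The simulator shows no dot marks. The robot is clear of everything, so I'll hand in.

```bash
python3 -c "
from station import r
print(r.get_obs()['wrist_force'],r.get_obs()['time'],r.finish_job())"
```

```text
the job is handed in; nothing more can be done
[0.26763626 0.73910703 0.63189343] 40.625 None
```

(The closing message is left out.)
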